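# Change the test panel in a dead-weight press

## Robot

A 6-joint arm with a two-finger parallel gripper is mounted at the origin on a cart in front of the work surface, level with it; the furniture and walls round the work are solid. World frame = base frame: x ahead of the robot, y to its left, z up, the work surface at z = 0. Lengths are in mm, angles in rad, forces in N, time in s.
With the tool pointing down it reaches from about 350 to 875 mm from the base axis. Payload 4.2 kg.
Tool frame: the origin (TCP) lies at the very end of the fingers, on their centre line; the grasp point (between the pads) lies arm.grip_point_offset behind it (arm.grip_point_offset is the distance from the TCP to the grasp point, in mm); z points along the fingers, y is the line along which they close (so a half turn about z gives the same grasp; the last joint's range is limited). The gripper opens to 85 mm and grips with 20 to 120 N. Pads are 22 mm wide; open, the fingers measure 114 mm over their backs; the gripper's body (76 mm by 85 mm) begins 54 mm behind the grasp point. The pads swing forward as they close: fully open they stand 13 mm farther back than shut.
Start: joints at [1.391, 0.385, 0.008, 0, -1.194, -0.259], TCP at [265.5, 565.782, 209.212] pointing down, gripper open.
Joint ranges: [-3.14, 3.14], [-1.21, 2.06], [-1.07, 1.41], [-3.16, 2.05], [-2.99, -0.16], [-3.1, 3.1]. Speed limits (rad/s): [2.79, 2.79, 3.14, 3.14, 3.14, 3.14].

## Interface

Orientations are given as a unit quaternion [x, y, z, w].
In Python, from bench import arm, cams, ticket gives the robot as it stands.
- The arm moves only by the tool servo_tool, never from a script. Its argument "commands" is a list that holds one entry, the list of rows, each a list of 7 numbers: the closure in counts, from 0 (fully open) to 255 (shut), then the shift along the tool's x, y, z in m, then the turn, a rotation vector about the tool's x, y, z in degrees. In form: [[[grip, x, y, z, ax, ay, az], ...]]. A call has 1 to 10 rows; each row shifts and turns the commanded pose from where the row before left it, along the tool's axes as they then stand; what a row does not reach is not made up. A row lasts 1/12 s, in which the tool goes at most 41.7 mm and 7.16 degrees, less where a joint would pass 70% of its speed; a pose out of reach is approached as far as the arm can. A call with a gripper value outside its range is refused whole. The fingers move at their own pace and stop on an object; the grip force is fixed at half the most. Time passes only in rows, so rows that do not move let the fingers close. It gives the time, the measured TCP pose, the force, the opening and the grip force at its end, in the units of the state.
- arm.read_state(): the state, without advancing time (a new reading comes with each control period).
- cams.get_image(name): name is "scene" or "top" or "wrist"; returns a dict with "frame" (400x640x3 uint8, blue, green, red), "K" (3x3 intrinsics, pixels), "T" (4x4, takes a point from camera to world coordinates). Camera axes: x right, y up, looking along -z (the intrinsics and any distortion apply to the point x, -y, -z); pixel columns grow to the right and rows downward; lengths in mm; the calibration is good to about 2 mm. A picture is of the moment at which its call begins. There is no depth.
- ticket.job_done(): hands the job in; it is judged then, once.
The state is a dict: "clock": time; "joints": joint angles; "joint_vel": joint speeds; "joint_efforts": joint torques, N m; "position": TCP position; "ee_rot": TCP orientation; "contact_force": force on the tool from outside, world axes, zero at the start; "wrist_torque": the same for the moment, N m; "gripper_width": finger opening in mm; "grasp_force": force on a finger pad.
Only numpy, scipy, OpenCV 4.12 (cv2) and the standard library are available. Lean on these libraries where they do the work, as an engineer would, in place of code of your own. Each camera call takes 0.05 s, during which the arm holds its last target. There are 200 camera calls.

## Task

The amber-taped test panel in the dead-weight press has had its time under load: set the large brass weight and then the pressure plate aside, side by side on the green rubber pad, and lay the amber panel in the blue cradle. Then put the blue-taped panel into the press in its place, fit the pressure plate back down flat on it over the two guide posts and stand the weight in the plate's cup again. Leave the timer, the petri dish and the small brass weight undisturbed, and do not let the weight topple.

Things in the scene. Friction and masses are not known exactly. Their poses are not given: they have to be found in the camera images.
- press: Dead-weight press, fixed; origin mid-underside, z up. Grey base 88 x 152 (y) x 12 mm. A panel lies along y, centred, on the black anvil 42 x 118 mm, top at z 24, 4 mm play between 8 mm steel guide posts at (33,-26) and (-33,26), pointed tops at z 50 (full width to z 41), and 6 mm end pins at y +-70, x +-13, tops z 27.5. Fingers straddle the panel at mid-length, not below z 13.
- cradle: Blue metal cradle for a finished panel, fixed; origin mid-underside, z up. Base 74 x 150 (y) x 6 mm. The panel lies along y, centred, on two black-topped bars at y +-38, 46 mm long in x, tops at z 20, between end lips (inner faces y +-70, tops z 25) and four 5 mm steel pins at x +-32.5, y +-48 (tops z 26): 5 mm play.
- pad: Green ribbed rubber pad, fixed, 86 (x) x 180 (y) x 3 mm, lying on the bare bench in front of the glass mat: the side area, room for the plate and the weight one beside the other along y. Origin: centre of the underside; top 3 mm above it.
- panel_amber: Stainless steel test panel 50 (x) x 125 (y) x 6 mm, 0.2 kg, with an amber strip of tape along the middle of its top. At the start it lies in the press under the pressure plate, its two ends showing. Origin: centre of the underside; z up.
- panel_blue: The next test panel, the same but with a blue strip of tape; at the start it lies flat on the glass mat. Grip panels across x at mid-length. Origin: centre of the underside; z up.
- pressure_plate: Aluminium plate 88 (x) x 74 (y) x 8 mm, 0.3 kg; origin mid-underside, z up. Guide holes 13.5 mm at (33,-26), (-33,26). Central cup: outside 46 mm, inside 36, rim z 26, floor z 20; grip the empty cup's outside, fingers along y, clear of the posts. In the press it lies on the panel, posts through its holes, 30 mm above the press's origin; half a turn fits too.
- weight: Large brass weight with a knob, 30 mm diameter, 44 mm high, 0.2 kg; straight body up to 24 mm, grip it 8 to 24 mm above its foot. At the start it stands in the plate's cup (3 mm play, 6 mm deep). Origin mid-underside, z up.
- timer: White lab timer 62 x 58 x 15 mm lying on the bare bench; a bystander. Origin: centre of the underside.
- petri: Small clear petri dish, 66 mm diameter, 15 mm high; a bystander. Origin: centre of the underside.
- small_weight: Small brass weight, 24 mm diameter, 35 mm high; a bystander, not used. Origin: centre of the underside.

How it is judged:
By the outcome, as a careful person would: the job done as asked, in the order asked, and still so for the second after the job is handed in, with the robot touching nothing.
It also fails if it takes over 131 s, if anything falls off the work surface, if the arm or the gripper's body presses on something with over 40 N, if the wrist force passes 120 N, or if a joint passes its speed limit or range.

## Working session

There is one attempt and no reset: what is moved stays moved. The work goes in short steps, Python scripts to look and compute and a tool call to move; the robot and the scene stay as the last step left them, time stands still between calls to the robot, and variables do not carry over. Pictures are saved under pics/ and viewed, at most 14 in all, crops included, and the job is handed in when it is done.

Besides the shell and the picture viewer there is one more tool, called after "Request:" as name(argument=value, ...), one argument or row to a line, values as JSON. servo_tool: Moves the arm, as the interface text tells. Its arguments: {"type":"object","properties":{"commands":{"type":"array","items":{"type":"array","items":{"type":"array","items":{"type":"number"}}}}},"required":["commands"]}

```bash
ls; mkdir -p pics; python3 - <<'E'
from bench import arm,cams,ticket
import cv2,numpy as np
print(arm.read_state(), arm.grip_point_offset)
for n in("scene","top"):
    d=cams.get_image(n); cv2.imwrite(f"pics/{n}0.png",d["frame"]); print(n,d["K"].tolist(),np.round(d["T"],4).tolist(),d.keys())
E
```

```text
pics
{'clock': 0.0, 'joints': array([ 1.39061259e+00,  3.85587498e-01,  6.59884293e-03, -5.06555504e-04,
       -1.19400033e+00, -2.58608334e-01]), 'joint_vel': array([-0.00016525,  0.00098003, -0.00104057,  0.00033803, -0.00117519,
       -0.00227938]), 'joint_efforts': array([-3.52696516e-04, -3.92289984e+01,  1.88401884e+01,  4.18633282e+00,
       -4.67157253e-03, -1.46825101e-05]), 'position': array([265.23584453, 565.21592942, 208.09128584]), 'ee_rot': array([ 9.76008118e-01, -2.17731246e-01, -1.92248138e-04,  1.10471249e-03]), 'contact_force': array([-0.05850424, -0.57253117,  0.13945525]), 'wrist_torque': array([ 0.0125776 ,  0.04180567, -0.06513604]), 'grasp_force': 0.0, 'gripper_width': 85.70527878352677} 18.700000000000003
scene [[490.5488789557264, 0.0, 322.894921255559], [0.0, 490.5488789557264, 199.18468270312096], [0.0, 0.0, 1.0]] [[-0.8937, 0.2933, -0.3396, 205.5223], [-0.4486, -0.6, 0.6624, 404.0412], [-0.0095, 0.7443, 0.6678, 687.7957], [0.0, 0.0, 0.0, 1.0]] dict_keys(['frame', 'K', 'T'])
top [[410.4398217608653, 0.0, 323.2126530606493], [0.0, 410.4398217608653, 199.5688393661769], [0.0, 0.0, 1.0]] [[-0.1216, 0.9703, -0.2091, 353.2918], [-0.9926, -0.1192, 0.024, -207.7482], [-0.0016, 0.2104, 0.9776, 983.5234], [0.0, 0.0, 0.0, 1.0]] dict_keys(['frame', 'K', 'T'])
```

View pics/scene0.png

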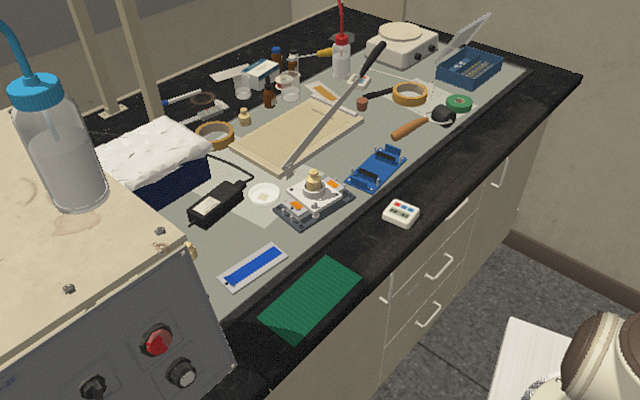

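View pics/top0.png

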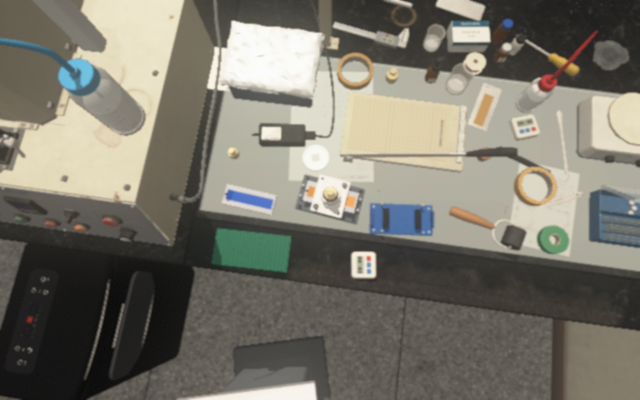

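The scene shows the press (about 330,195 in top), the pad (252,250), blue panel (250,200), cradle (402,219), timer (363,265), petri (316,157) and small weight (233,153). I'll enlarge the top view next.

```bash
cat > h.py <<'E'
import cv2,numpy as np
from bench import arm,cams
def ray(d,u,v,z):
    K,T=np.array(d["K"]),np.array(d["T"]); p=np.linalg.inv(K)@[u,v,1]; r=T[:3,:3]@[p[0],-p[1],-p[2]]
    o=T[:3,3]; return o+r*(z-o[2])/r[2]
def proj(d,P):
    K,T=np.array(d["K"]),np.array(d["T"]); c=(np.atleast_2d(P)-T[:3,3])@T[:3,:3]; q=c*[1,-1,-1]@K.T
    return q[:,:2]/q[:,2:]
E
python3 - <<'E'
from h import *
d=cams.get_image("top");f=d["frame"]
cv2.imwrite("pics/topc.png",cv2.resize(f[145:285,210:440],None,fx=3.47,fy=3.47,interpolation=cv2.INTER_CUBIC))
for n,u,v,z in [("press",330,195,30),("pad",252,250,3),("blue",250,200,6),("cradle",402,219,20),("timer",363,265,15),("petri",316,157,10),("small",233,153,20),("ovencorner base",178,240,0),("oven top corner",135,208,300),("bundle",272,60,50)]: print(n,ray(d,u,v,z).round())
d=cams.get_image("wrist");cv2.imwrite("pics/w0.png",d["frame"]);print(d["K"],d["T"])
E
```

```text
press [ 566. -249.   30.]
pad [462. -49.   3.]
blue [583. -55.   6.]
cradle [ 490. -412.   20.]
timer [ 394. -305.   15.]
petri [ 671. -227.   10.]
small [703. -25.  20.]
ovencorner base [508. 126.   0.]
oven top corner [524.  94. 300.]
bundle [ 924. -147.   50.]
[[328.20821126   0.         315.5439677 ]
 [  0.         328.20821126 199.84579817]
 [  0.           0.           1.        ]] [[-4.24643417e-01  8.61003649e-01  2.79911924e-01  3.36804011e+02]
 [-9.05358326e-01 -4.04543107e-01 -1.29116907e-01  5.31569263e+02]
 [ 2.06631114e-03 -3.08249236e-01  9.51303390e-01  3.73230209e+02]
 [ 0.00000000e+00  0.00000000e+00  0.00000000e+00  1.00000000e+00]]
```

View pics/topc.png

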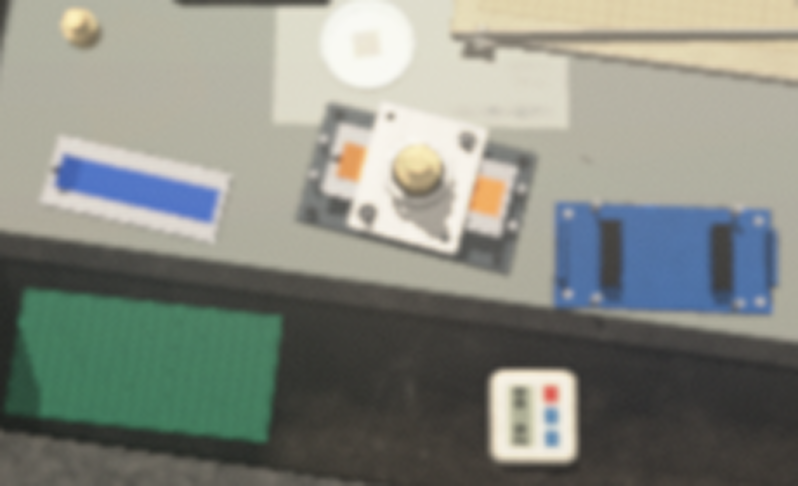

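The crop gives usable corners for the press, blue panel, cradle and pad, and the knob is at (418,165). Next I'll compute the poses.

```bash
cat >> h.py <<'E'
def fit(P,L):  # rectangle corners (ordered) -> centre, direction of long side (deg, mod 180), side lengths
    P=np.array(P)[:,:2]; c=P.mean(0); a=(P[1]+P[2]-P[0]-P[3])/2; b=(P[3]+P[2]-P[0]-P[1])/2
    l=a if np.hypot(*a)>np.hypot(*b) else b
    print(L,c.round(1),"long dir",np.degrees(np.arctan2(l[1],l[0])).round(1)%180,"sides",np.hypot(*a).round(1),np.hypot(*b).round(1))
def go(x,y,z,phi=None):
    """how far to go: turn first (deg about tool z), then shift in tool axes (m)"""
    s=arm.read_state(); from scipy.spatial.transform import Rotation as R
    r=R.from_quat(s["ee_rot"]); X=r.as_matrix()[:,0]; cur=np.degrees(np.arctan2(X[1],X[0]))
    print("t",round(s["clock"],1),"pos",s["position"].round(1),"phi",round(cur,1),"tilt",r.as_matrix()[:2,2].round(4),"j",s["joints"].round(2),"F",s["contact_force"].round(1),"w",round(s["gripper_width"],1),"g",round(s["grasp_force"]))
    if phi is None: phi=cur
    p=np.radians(phi); M=np.array([[np.cos(p),np.sin(p),0],[np.sin(p),-np.cos(p),0],[0,0,-1]])
    print("turn az",round(cur-phi,2),"then shift",(M.T@(np.array([x,y,z])-s["position"])/1000).round(4))
E
python3 - <<'E'
from h import *
d=cams.get_image("top"); k=3.47
g=lambda L,z:[ray(d,210+u/k,145+v/k,z) for u,v in L]
fit(g([(330,103),(537,155),(508,273),(297,220)],12),"press")
fit(g([(380,103),(489,130),(458,254),(348,227)],38),"plate")
fit(g([(60,137),(231,175),(213,240),(42,203)],6),"blue")
fit(g([(555,203),(772,208),(772,313),(556,307)],6),"cradle")
fit(g([(25,290),(283,315),(268,440),(5,413)],3),"pad")
print("knob",g([(418,165)],92))
d=cams.get_image("scene"); print("scene knob",ray(d,313,172,92), "pad",[ray(d,u,v,3).round() for u,v in[(327,256),(363,283),(297,344),(258,309)]])
go(530,-200,209,-15)
E
```

```text
press [ 560.5 -249. ] long dir 68.6 sides 150.5 86.7
plate [ 561.3 -249.5] long dir 158.9 sides 76.8 89.1
blue [584.9 -53. ] long dir 70.5 sides 124.1 48.3
cradle [ 491.5 -412.7] long dir 81.5 sides 150.3 73.5
pad [462.1 -48.2] long dir 77.4 sides 180.4 85.3
knob [array([ 557.88191442, -247.6463853 ,   92.        ])]
scene knob [ 561.14282946 -249.05337804   92.        ] pad [array([ 476., -138.,    3.]), array([ 392., -109.,    3.]), array([437.,  48.,   3.]), array([528.,  19.,   3.])]
t 0.3 pos [265.4 565.6 208.9] phi -25.1 tilt [-0.0003 -0.0007] j [ 1.39  0.38  0.01 -0.   -1.19 -0.26] F [ 0.2 -0.5 -0.1] w 85.2 g 0
turn az -10.14 then shift [ 4.537e-01  6.710e-01 -1.000e-04]
```

View pics/w0.png

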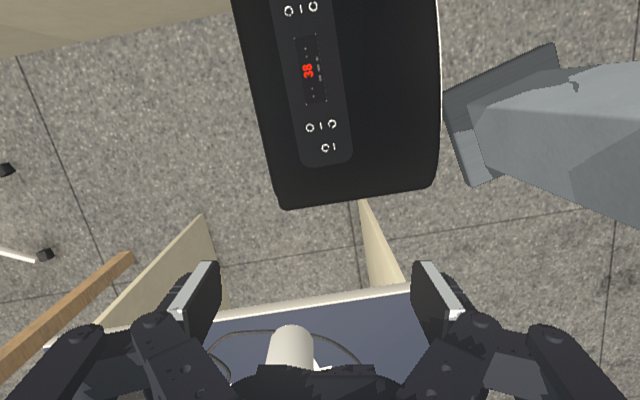

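The wrist view shows a black "38" device at (340,80) and a grey object at right (540,120). I'll check where they are before swinging the arm.

```bash
python3 - <<'E'
from h import *
w=cams.get_image("wrist");t=cams.get_image("top");s=cams.get_image("scene")
for z in(200,0,-300,-600):
    print(z,"wrist grey",[ray(w,u,v,z).round()[:2] for u,v in((455,90),(555,45),(630,220))],"dev",[ray(w,u,v,z).round()[:2] for u,v in((285,208),(435,180),(437,5))])
    print("   top slab",[ray(t,u,v,z).round()[:2] for u,v in((115,275),(105,375),(155,290))],"topdev",[ray(t,u,v,z).round()[:2] for u,v in((10,330),(85,350),(105,260))])
    a=ray(w,555,45,z);b=ray(w,285,208,z)
E
```

```text
200 wrist grey [array([309., 467.]), array([308., 417.]), array([199., 399.])] dev [array([289., 573.]), array([268., 492.]), array([348., 463.])]
   top slab [array([425., 179.]), array([250., 200.]), array([388., 105.])] topdev [array([348., 372.]), array([297., 235.]), array([455., 198.])]
0 wrist grey [array([276., 393.]), array([274., 286.]), array([ 40., 246.])] dev [array([233., 620.]), array([190., 445.]), array([361., 385.])]
   top slab [array([443., 278.]), array([223., 304.]), array([397., 185.])] topdev [array([347., 519.]), array([282., 348.]), array([481., 301.])]
-300 wrist grey [array([227., 282.]), array([224.,  88.]), array([-198.,   16.])] dev [array([150., 692.]), array([ 71., 376.]), array([381., 267.])]
   top slab [array([470., 426.]), array([184., 460.]), array([410., 305.])] topdev [array([345., 741.]), array([261., 518.]), array([520., 456.])]
-600 wrist grey [array([178., 171.]), array([ 174., -109.]), array([-436., -213.])] dev [array([ 67., 763.]), array([-47., 307.]), array([401., 149.])]
   top slab [array([497., 574.]), array([144., 616.]), array([423., 425.])] topdev [array([343., 963.]), array([239., 687.]), array([559., 611.])]
```

Request:
servo_tool(
  commands=[
    [[0,0,0,-0.03,0,0,0],[0,0,0,-0.03,0,0,0],[0,0,0,-0.03,0,0,0],[0,0.025,0.025,0,0,0,0],[0,0.025,0.025,0,0,0,0],[0,0.025,0.025,0,0,0,0],[0,0.025,0.025,0,0,0,0],[0,0.025,0.025,0,0,0,0],[0,0.025,0.025,0,0,0,0],[0,0.025,0.025,0,0,0,0]],
  ],
)

```text
clock: 1.28
position: [349.7, 331.3, 299.5]
ee_rot: [0.976, -0.217, 0.0, -0.0]
contact_force: [0.6, 0.0, 0.3]
gripper_width: 85.5
grasp_force: 0.0
```

```bash
python3 - <<'E'
from h import *
go(530,-200,300,-15)
w=cams.get_image("wrist")["frame"];t=cams.get_image("top")["frame"]
cv2.imwrite("pics/p1.png",np.vstack([cv2.resize(w,(480,300)),cv2.resize(t,(480,300))]))
E
```

```text
t 1.3 pos [349.7 331.3 299.5] phi -25.1 tilt [0.0003 0.0006] j [ 1.1   0.08 -0.17  0.   -1.32  0.04] F [0.6 0.  0.3] w 85.5 g 0
turn az -10.11 then shift [ 0.3116  0.4665 -0.0005]
```

View pics/p1.png

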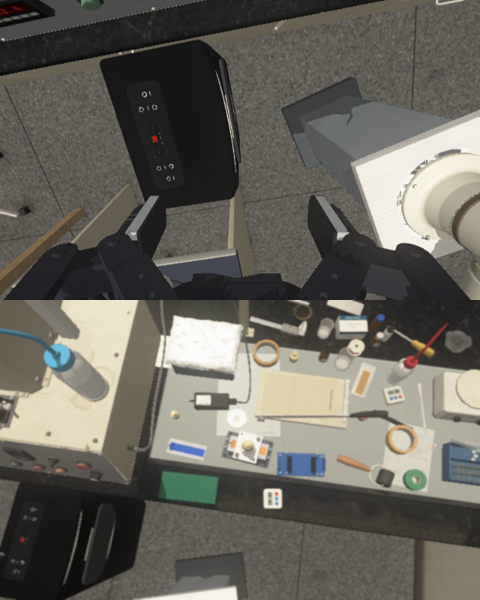

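The black device stands on the floor, and the grey part is the arm's cart and base, so the way across is clear. Next I move above the press.

```bash
python3 - <<'E'
from h import *
go(559,-248,200,-21)
E
```

```text
t 1.4 pos [350.3 329.2 300.2] phi -25.4 tilt [0.0007 0.0008] j [ 1.09  0.08 -0.17  0.   -1.32  0.03] F [-0.4  0.1  0.8] w 85.6 g 0
turn az -4.37 then shift [0.4017 0.4641 0.1002]
```

Request:
servo_tool(
  commands=[
    [[0,0,0,0,0,0,-4.4],[0,0.0236,0.0273,0,0,0,0],[0,0.0236,0.0273,0,0,0,0],[0,0.0236,0.0273,0,0,0,0],[0,0.0236,0.0273,0,0,0,0],[0,0.0236,0.0273,0,0,0,0],[0,0.0236,0.0273,0,0,0,0],[0,0.0236,0.0273,0,0,0,0],[0,0.0236,0.0273,0,0,0,0],[0,0.0236,0.0273,0,0,0,0]],
  ],
)

```text
clock: 2.22
position: [461.6, 26.7, 299.5]
ee_rot: [0.984, -0.18, 0.0, -0.0]
contact_force: [1.2, -0.3, 0.4]
gripper_width: 85.3
grasp_force: 0.0
```

Request:
servo_tool(
  commands=[
    [[0,0.0236,0.0273,0.01,0,0,0],[0,0.0236,0.0273,0.01,0,0,0],[0,0.0236,0.0273,0.01,0,0,0],[0,0.0236,0.0273,0.01,0,0,0],[0,0.0236,0.0273,0.01,0,0,0],[0,0.0236,0.0273,0.01,0,0,0],[0,0.0236,0.0273,0.02,0,0,0],[0,0.0236,0.0273,0.02,0,0,0],[0,0,0,0,0,0,0]],
  ],
)

```text
clock: 2.97
position: [559.7, -246.8, 192.8]
ee_rot: [0.983, -0.183, -0.004, -0.0]
contact_force: [-0.8, 0.7, -1.3]
gripper_width: 85.3
grasp_force: 0.0
```

```bash
python3 - <<'E'
from h import *
w=cams.get_image("wrist");cv2.imwrite("pics/w1.png",cv2.resize(w["frame"],(800,500)))
go(559,-248,200,-21)
np.save("T1.npy",w["T"])
E
```

```text
t 3.0 pos [ 559.6 -245.1  194.9] phi -21.0 tilt [-0.0069  0.0015] j [-0.15  0.37 -0.04 -0.   -1.16  1.35] F [-0.7  0.  -0.1] w 85.5 g 0
turn az 0.02 then shift [ 0.0004  0.0029 -0.0051]
```

View pics/w1.png

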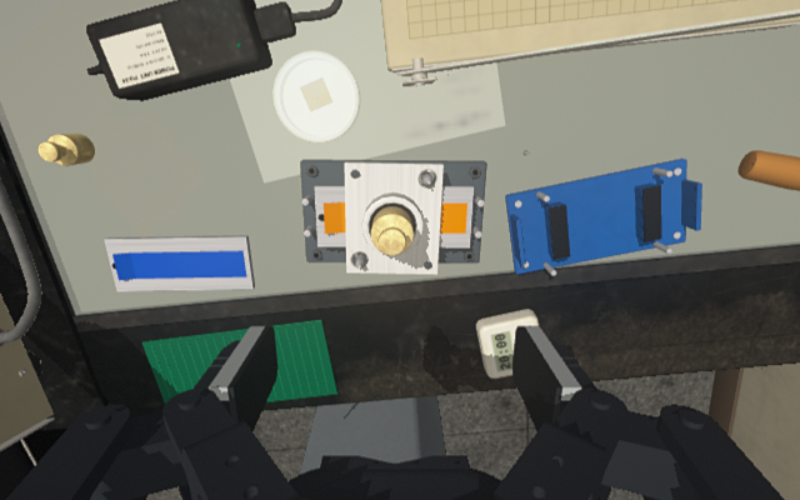

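The wrist view shows the press with plate corners (345,163)-(438,276), the knob at about (390,240), and the post tips at (428,179) and (360,261). The blue panel is at (106..254, 237..290), and the cradle's lower corners are at (516,273) and (690,238).

```bash
python3 - <<'E'
from h import *
d=cams.get_image("wrist"); k=1.25
g=lambda L,z:[ray(d,u/k,v/k,z) for u,v in L]
fit(g([(302,161),(487,162),(482,262),(305,262)],12),"press")
fit(g([(345,163),(443,165),(438,276),(346,273)],38),"plate")
P=np.array(g([(428,179),(360,261)],50));print("posts",P.round(1),P.mean(0).round(1),np.linalg.norm(P[0]-P[1]))
fit(g([(106,237),(250,236),(254,290),(118,290)],6),"blue")
fit(g([(506,195),(688,158),(690,243),(516,273)],6),"cradle")
print("knob",g([(390,242)],94)[0].round(1),"body foot?")
go(559,-248,94+30,-21)
E
```

```text
press [ 557.5 -244.8] long dir 68.9 sides 156.7 89.0
plate [ 557.4 -243.9] long dir 158.0 sides 76.5 91.7
posts [[ 581.7 -281.4   50. ]
 [ 539.5 -208.7   50. ]] [ 560.6 -245.1   50. ] 84.11088132579496
blue [581.8 -46. ] long dir 69.2 sides 128.3 52.3
cradle [ 486.9 -412.1] long dir 80.2 sides 155.8 76.0
knob [ 558.3 -242.2   94. ] body foot?
t 3.1 pos [ 560.1 -244.1  197.1] phi -20.9 tilt [-0.0037  0.0006] j [-0.15  0.37 -0.04 -0.   -1.16  1.35] F [ 0.2 -0.1  0.6] w 85.5 g 0
turn az 0.13 then shift [0.0003 0.0041 0.0731]
```

Request:
servo_tool(
  commands=[
    [[0,0,0.002,0.035,0,0,0],[0,0,0,0.035,0,0,0],[0,0,0,0.035,0,0,0],[0,0,0,0.017,0,0,0],[0,0,0,0.012,0,0,0],[90,0,0,0,0,0,0],[90,0,0,0,0,0,0],[90,0,0,0,0,0,0],[90,0,0,0,0,0,0]],
  ],
)

```text
clock: 3.82
position: [561.1, -244.8, 67.3]
ee_rot: [0.984, -0.18, 0.002, 0.0]
contact_force: [0.1, 0.2, 0.5]
gripper_width: 55.4
grasp_force: 0.0
```

```bash
python3 - <<'E'
from h import *
w=cams.get_image("wrist");cv2.imwrite("pics/w2.png",cv2.resize(w["frame"][60:400,120:520],(800,680))[:600])
go(560,-246.5,60,-21)
E
```

```text
t 3.9 pos [ 560.9 -244.9   67.1] phi -20.7 tilt [ 0.0034 -0.0007] j [-0.15  0.49 -0.21  0.   -0.87  1.36] F [0.2 0.1 0.4] w 55.2 g 0
turn az 0.29 then shift [-0.0002  0.0018  0.0071]
```

View pics/w2.png

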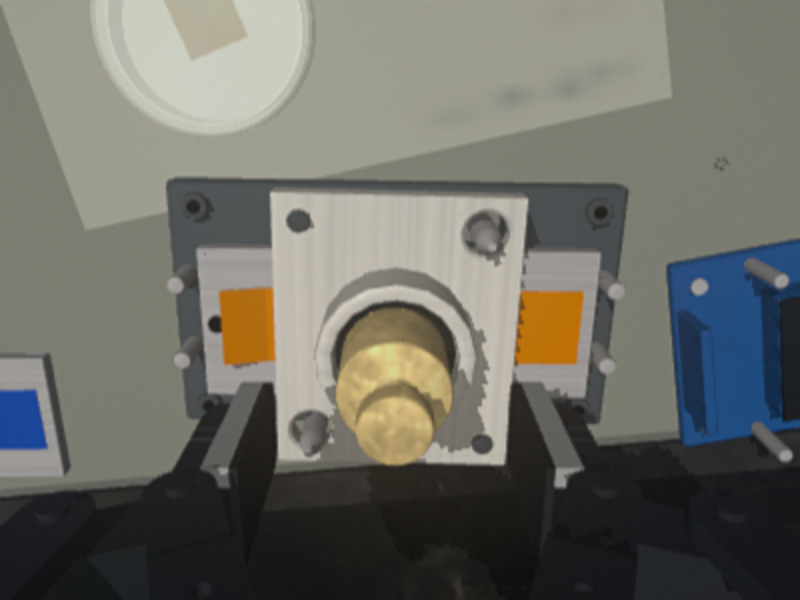

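The fingers (255 and 555) are centred on the weight (395), and the posts' tips are at (487,232) and (312,430) in the crop.

```bash
python3 - <<'E'
from h import *
d=cams.get_image("wrist"); g=lambda L,z:np.array([ray(d,120+u/2,60+v/2,z) for u,v in L])
P=g([(487,233),(312,430)],50);print(P.round(1),P.mean(0).round(1),np.linalg.norm(P[0]-P[1]))
print("cup",g([(395,350)],56).round(1)); fit(g([(272,192),(528,198),(506,466),(278,463)],38),"plate"); fit(g([(170,180),(627,186),(600,421),(188,417)],12),"press")
fit(g([(198,248),(600,253),(586,393),(208,393)],30),"panel amber")
print("knob",g([(395,425)],94).round(1), "pads",g([(265,385),(530,385)],68).round(1))
E
```

```text
[[ 582.9 -283.    50. ]
 [ 541.8 -211.7   50. ]] [ 562.3 -247.3   50. ] 82.3046955035558
cup [[ 560.7 -246.6   56. ]]
plate [ 556.7 -245.5] long dir 157.9 sides 77.1 92.8
press [ 557.5 -246.2] long dir 68.6 sides 154.7 89.5
panel amber [ 558.2 -246.9] long dir 69.0 sides 128.8 50.5
knob [[ 558.3 -245.5   94. ]] pads [[ 568.5 -211.1   68. ]
 [ 542.6 -279.7   68. ]]
```

Request:
servo_tool(
  commands=[
    [[90,0,0.001,0.004,0,0,0],[90,0,0,0.003,0,0,0],[130,0,0,0,0,0,0],[170,0,0,0,0,0,0],[220,0,0,0,0,0,0],[220,0,0,0,0,0,0],[220,0,0,0,0,0,0],[220,0,0,0,0,0,0]],
  ],
)

```text
clock: 4.58
position: [559.4, -246.0, 58.4]
ee_rot: [0.984, -0.18, 0.0, 0.0]
contact_force: [0.2, -0.3, 1.2]
gripper_width: 24.6
grasp_force: 58.9
```

```bash
python3 - <<'E'
from h import *
w=cams.get_image("wrist");s=cams.get_image("scene")["frame"]
cv2.imwrite("pics/w3.png",np.vstack([cv2.resize(w["frame"][160:400,180:460],(560,480))[:300],cv2.resize(s[130:230,220:420],(560,280))]))
go(560,-246.5,60,-21)
E
```

```text
t 4.7 pos [ 559.4 -246.    58.4] phi -20.7 tilt [ 0.0001 -0.0002] j [-0.15  0.5  -0.22  0.   -0.85  1.36] F [-0.5  0.7  3.5] w 24.8 g 59
turn az 0.26 then shift [ 0.0008  0.0003 -0.0016]
```

View pics/w3.png

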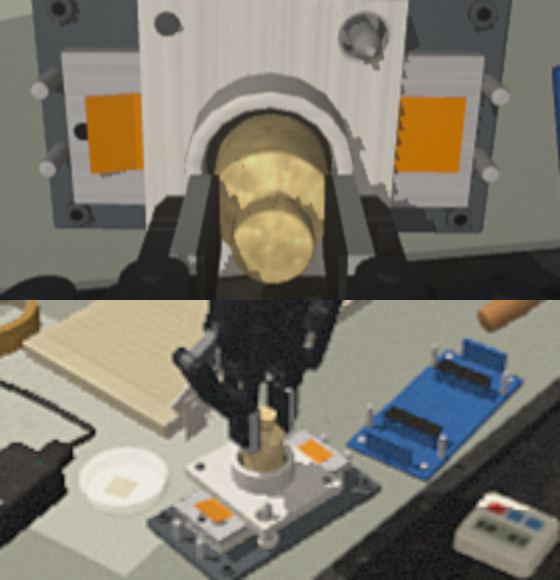

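```bash
python3 - <<'E'
from h import *
d=cams.get_image("wrist"); s=arm.read_state(); p=s["position"]
a=np.radians(-20.8); X=np.array([np.cos(a),np.sin(a),0]); Y=np.array([np.sin(a),-np.cos(a),0])
c=lambda q:((proj(d,q)-[180,160])*2).round()
print("cam in tool",[(np.array(d["T"])[:3,3]-p)@v for v in(X,Y)],d["T"][2][3]-p[2])
for fx in(11,0,-5): print(fx,"pad tips",c([p+fx*X+12.3*k*Y for k in(-1,1)]).tolist())
for cx in(0,8): 
    C=p+cx*X
    for z,r in((74,15),(94,9)): print("weight off",cx,z,c([[*(C+r*v)[:2],z] for v in(X,-X,Y,-Y)]).tolist())
E
```

```text
cam in tool [np.float64(79.02036760249872), np.float64(0.43099824911129936)] 164.85531037241554
11 pad tips [[223.0, 131.0], [314.0, 131.0]]
0 pad tips [[224.0, 168.0], [313.0, 168.0]]
-5 pad tips [[225.0, 184.0], [313.0, 184.0]]
weight off 0 74 [[269.0, 140.0], [269.0, 246.0], [328.0, 195.0], [209.0, 195.0]]
weight off 0 94 [[268.0, 201.0], [268.0, 272.0], [309.0, 237.0], [228.0, 237.0]]
weight off 8 74 [[269.0, 110.0], [269.0, 219.0], [329.0, 166.0], [209.0, 166.0]]
weight off 8 94 [[268.0, 168.0], [268.0, 241.0], [309.0, 205.0], [228.0, 205.0]]
```

The knob is at crop (273,243), which matches a weight centred on the TCP, and the grip holds at 59 N. I lift slowly and check.

Request:
servo_tool(
  commands=[
    [[220,0,0,-0.004,0,0,0],[220,0,0,-0.008,0,0,0],[220,0,0,-0.02,0,0,0],[220,0,0,-0.03,0,0,0],[220,0,0,-0.02,0,0,0],[220,0,0,-0.008,0,0,0],[220,0,0,0,0,0,0]],
  ],
)

```text
clock: 5.32
position: [560.6, -246.1, 150.7]
ee_rot: [0.984, -0.18, 0.003, -0.0]
contact_force: [0.9, 0.1, -1.7]
gripper_width: 24.9
grasp_force: 59.2
```

Request:
servo_tool(
  commands=[
    [[220,-0.008,-0.01,0,0,0,0],[220,-0.016,-0.018,0,0,0,0],[220,-0.02,-0.024,0,0,0,0],[220,-0.02,-0.024,0,0,0,0],[220,-0.02,-0.024,0,0,0,0],[220,-0.02,-0.024,0,0,0,0],[220,-0.02,-0.024,0,0,0,0],[220,-0.02,-0.024,0,0,0,0],[220,-0.016,-0.018,0,0,0,0],[220,-0.008,-0.01,0,0,0,0]],
  ],
)

```text
clock: 6.15
position: [470.0, 2.6, 146.4]
ee_rot: [0.984, -0.179, -0.002, 0.0]
contact_force: [0.5, -0.6, -1.9]
gripper_width: 24.7
grasp_force: 59.3
```

```bash
python3 - <<'E'
from h import *
w=cams.get_image("wrist");s=cams.get_image("scene")["frame"]
cv2.imwrite("pics/w4.png",np.vstack([w["frame"],cv2.resize(s[170:370,220:420],(640,640))[:200]]))
go(472,-1,60,-15)
E
```

```text
t 6.2 pos [470.8   2.2 146.7] phi -20.6 tilt [-0.0036 -0.0003] j [ 0.35  0.19 -0.45 -0.   -0.94  0.86] F [ 0.3  0.4 -2.8] w 25.0 g 59
turn az -5.56 then shift [0.002  0.0028 0.0867]
```

View pics/w4.png

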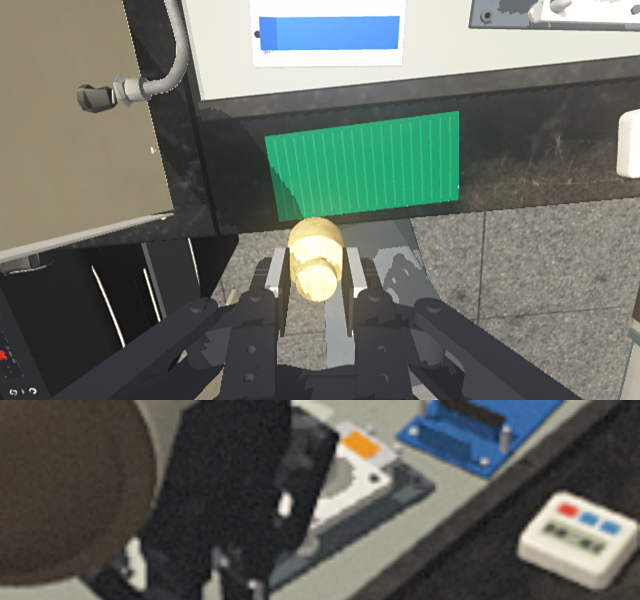

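The weight is held upright. The pad corners are at (265,136), (459,111), (459,200), (279,221).

```bash
python3 - <<'E'
from h import *
d=cams.get_image("wrist")
P=[ray(d,u,v,3) for u,v in[(265,136),(459,111),(459,200),(279,221)]];print(np.round(P));fit(P,"pad")
go(472,-1,60,-15)
E
```

```text
[[ 525.   31.    3.]
 [ 484. -143.    3.]
 [ 400. -124.    3.]
 [ 442.   51.    3.]]
pad [463.1 -46.1] long dir 76.6 sides 179.4 85.7
t 6.3 pos [471.5   1.3 146.9] phi -20.6 tilt [-0.003  -0.0006] j [ 0.35  0.19 -0.45 -0.   -0.94  0.86] F [ 0.6 -1.1 -1.9] w 24.8 g 59
turn az -5.62 then shift [0.0011 0.0021 0.0869]
```

Request:
servo_tool(
  commands=[
    [[220,0.001,-0.007,0.02,0,0,0],[220,0,0,0.035,0,0,0],[220,0,0,0.035,0,0,0],[220,0,0,0.022,0,0,0],[220,0,0,0.01,0,0,0],[220,0,0,0,0,0,0],[220,0,0,0,0,0,0]],
  ],
)

```text
clock: 6.88
position: [476.1, 5.9, 25.3]
ee_rot: [0.984, -0.18, -0.001, 0.001]
contact_force: [-0.0, 0.1, -1.4]
gripper_width: 24.7
grasp_force: 59.4
```

Request:
servo_tool(
  commands=[
    [[220,0,0,0.003,0,0,0],[220,0,0,0.003,0,0,0],[220,0,0,0.002,0,0,0],[220,0,0,0,0,0,0]],
  ],
)

```text
clock: 7.22
position: [476.5, 6.8, 18.4]
ee_rot: [0.984, -0.18, 0.0, -0.0]
contact_force: [-0.1, -0.7, -2.0]
gripper_width: 25.0
grasp_force: 59.3
```

Request:
servo_tool(
  commands=[
    [[220,0,0,0.001,0,0,0],[220,0,0,0.001,0,0,0],[220,0,0,0,0,0,0]],
  ],
)

```text
clock: 7.47
position: [476.5, 6.9, 16.2]
ee_rot: [0.984, -0.18, 0.0, -0.0]
contact_force: [-0.8, 0.2, -1.9]
gripper_width: 24.6
grasp_force: 59.3
```

Now 1 mm steps, with a check after each pair.

Request:
servo_tool(
  commands=[
    [[220,0,0,0.001,0,0,0],[220,0,0,0.001,0,0,0],[220,0,0,0,0,0,0]],
  ],
)

```text
clock: 7.72
position: [476.3, 6.8, 14.0]
ee_rot: [0.984, -0.18, -0.0, 0.0]
contact_force: [0.4, -0.4, -1.8]
gripper_width: 25.3
grasp_force: 59.3
```

Request:
servo_tool(
  commands=[
    [[220,0,0,0.001,0,0,0],[220,0,0,0.001,0,0,0],[220,0,0,0,0,0,0]],
  ],
)

```text
clock: 7.97
position: [476.4, 6.8, 12.0]
ee_rot: [0.984, -0.18, -0.0, 0.0]
contact_force: [0.1, -0.2, -2.3]
gripper_width: 24.9
grasp_force: 59.3
```

Request:
servo_tool(
  commands=[
    [[220,0,0,0.001,0,0,0],[220,0,0,0,0,0,0],[220,0,0,0,0,0,0]],
  ],
)

```text
clock: 8.22
position: [476.5, 6.8, 11.2]
ee_rot: [0.984, -0.18, -0.0, 0.0]
contact_force: [1.0, -0.2, -1.8]
gripper_width: 25.0
grasp_force: 59.3
```

Request:
servo_tool(
  commands=[
    [[220,0,0,0.001,0,0,0],[220,0,0,0,0,0,0],[220,0,0,0,0,0,0]],
  ],
)

```text
clock: 8.47
position: [476.4, 6.8, 10.2]
ee_rot: [0.984, -0.18, -0.0, 0.0]
contact_force: [-0.1, 0.6, -1.7]
gripper_width: 24.9
grasp_force: 59.3
```

Request:
servo_tool(
  commands=[
    [[220,0,0,0.001,0,0,0],[220,0,0,0,0,0,0],[220,0,0,0,0,0,0]],
  ],
)

```text
clock: 8.72
position: [476.4, 6.8, 9.2]
ee_rot: [0.984, -0.18, -0.0, 0.0]
contact_force: [-0.1, -0.3, -2.2]
gripper_width: 24.9
grasp_force: 59.3
```

Request:
servo_tool(
  commands=[
    [[220,0,0,0.001,0,0,0],[220,0,0,0,0,0,0],[220,0,0,0,0,0,0]],
  ],
)

```text
clock: 8.97
position: [476.4, 6.8, 8.1]
ee_rot: [0.984, -0.18, -0.0, 0.0]
contact_force: [-0.2, 0.9, -2.0]
gripper_width: 24.6
grasp_force: 59.3
```

Request:
servo_tool(
  commands=[
    [[220,0,0,0.001,0,0,0],[220,0,0,0,0,0,0],[220,0,0,0,0,0,0]],
  ],
)

```text
clock: 9.22
position: [476.4, 6.8, 7.2]
ee_rot: [0.984, -0.18, -0.0, 0.0]
contact_force: [-0.9, 0.4, -1.7]
gripper_width: 24.4
grasp_force: 59.3
```

Request:
servo_tool(
  commands=[
    [[220,0,0,0.001,0,0,0],[220,0,0,0,0,0,0],[220,0,0,0,0,0,0]],
  ],
)

```text
clock: 9.47
position: [476.4, 6.8, 6.1]
ee_rot: [0.984, -0.18, -0.0, 0.0]
contact_force: [-0.3, 1.1, -2.5]
gripper_width: 25.2
grasp_force: 59.3
```

Request:
servo_tool(
  commands=[
    [[220,0,0,0.001,0,0,0],[220,0,0,0,0,0,0],[220,0,0,0,0,0,0]],
  ],
)

```text
clock: 9.72
position: [476.4, 6.8, 5.1]
ee_rot: [0.984, -0.18, -0.0, 0.0]
contact_force: [-0.4, -0.0, -0.9]
gripper_width: 24.6
grasp_force: 59.3
```

Request:
servo_tool(
  commands=[
    [[220,0,0,0.001,0,0,0],[220,0,0,0,0,0,0],[220,0,0,0,0,0,0]],
  ],
)

```text
clock: 9.97
position: [476.4, 6.8, 4.2]
ee_rot: [0.984, -0.18, -0.0, 0.0]
contact_force: [0.7, 0.4, -2.6]
gripper_width: 24.7
grasp_force: 59.3
```

Request:
servo_tool(
  commands=[
    [[220,0,0,0.001,0,0,0],[220,0,0,0,0,0,0],[220,0,0,0,0,0,0]],
  ],
)

```text
clock: 10.22
position: [476.7, 6.8, 3.6]
ee_rot: [0.984, -0.18, 0.0, -0.0]
contact_force: [-1.8, -0.0, 4.0]
gripper_width: 24.7
grasp_force: 60.1
```

```bash
python3 - <<'E'
from h import *
F=[]
w=cams.get_image("wrist"); s=cams.get_image("scene"); 
cv2.imwrite("pics/w5.png",np.vstack([cv2.resize(w["frame"][100:400,180:460],(560,600))[:330],cv2.resize(s["frame"][215:315,240:440],(560,270),interpolation=cv2.INTER_CUBIC)]))
go(476,7,3,-20.6)
E
```

```text
t 10.3 pos [476.7   6.9   3.6] phi -20.7 tilt [0.0006 0.0001] j [ 0.36  0.41 -0.6   0.   -0.56  0.85] F [-1.9  1.2  4.7] w 24.8 g 60
turn az -0.13 then shift [-0.0007  0.0001  0.0006]
```

View pics/w5.png

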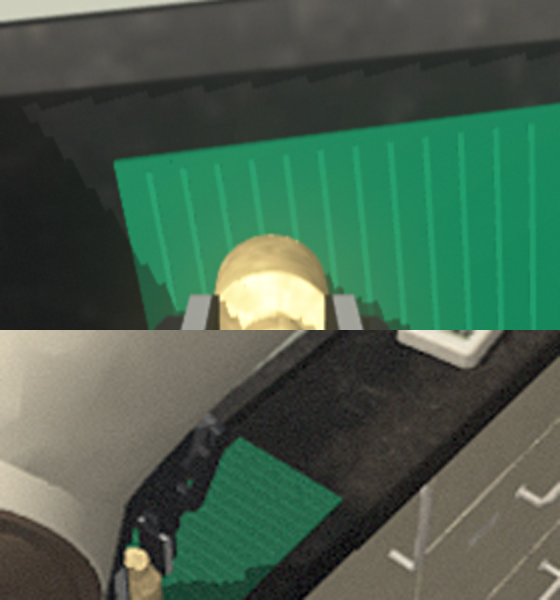

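Contact at TCP 3.6–4 means the weight stands on the pad; it also implies the mat raises the press by about 7 mm. I release gently and rise.

Request:
servo_tool(
  commands=[
    [[190,0,0,-0.0005,0,0,0],[165,0,0,0,0,0,0],[140,0,0,0,0,0,0],[130,0,0,0,0,0,0],[120,0,0,0,0,0,0],[120,0,0,0,0,0,0]],
  ],
)

```text
clock: 10.82
position: [476.5, 6.8, 3.6]
ee_rot: [0.984, -0.18, 0.0, 0.0]
contact_force: [-0.1, 0.8, -0.8]
gripper_width: 45.3
grasp_force: 0.0
```

Request:
servo_tool(
  commands=[
    [[120,0,0,-0.01,0,0,0],[120,0,0,-0.02,0,0,0],[120,0,0,-0.03,0,0,0],[120,0,0,-0.03,0,0,0],[100,0,0,-0.03,0,0,0],[60,0,0,0,0,0,0],[0,0,0,0,0,0,0]],
  ],
)

```text
clock: 11.4
position: [477.6, 7.3, 125.5]
ee_rot: [0.984, -0.18, 0.002, -0.001]
contact_force: [-0.4, -0.0, 0.2]
gripper_width: 74.4
grasp_force: 0.0
```

```bash
python3 - <<'E'
from h import *
go(560.5,-246.5,122,-21)
E
```

```text
t 11.4 pos [477.6   7.3 125.5] phi -20.7 tilt [0.0045 0.0018] j [ 0.36  0.22 -0.47 -0.   -0.88  0.85] F [-0.4 -0.   0.2] w 74.4 g 0
turn az 0.26 then shift [0.1684 0.2072 0.0035]
```

Request:
servo_tool(
  commands=[
    [[0,0.01,0.014,0,0,0,0.3],[0,0.021,0.026,0,0,0,0],[0,0.021,0.026,0,0,0,0],[0,0.021,0.026,0,0,0,0],[0,0.021,0.026,0,0,0,0],[0,0.021,0.026,0,0,0,0],[0,0.021,0.026,0,0,0,0],[0,0.021,0.026,0,0,0,0],[0,0.011,0.012,0,0,0,0],[0,0,0,0,0,0,0]],
  ],
)

```text
clock: 12.23
position: [558.5, -250.5, 121.1]
ee_rot: [0.983, -0.185, -0.002, 0.0]
contact_force: [0.4, 0.2, -0.5]
gripper_width: 85.3
grasp_force: 0.0
```

Request:
servo_tool(
  commands=[
    [[0,0,0,0.02,0,0,0],[0,0,0,0.02,0,0,0],[0,0,0,0,0,0,0],[0,0,0,0,0,0,0]],
  ],
)

```text
clock: 12.57
position: [557.2, -246.8, 81.9]
ee_rot: [0.983, -0.182, -0.002, 0.0]
contact_force: [0.4, -0.2, 1.1]
gripper_width: 85.5
grasp_force: 0.0
```

```bash
python3 - <<'E'
from h import *
w=cams.get_image("wrist");np.savez("w6.npz",**w)
cv2.imwrite("pics/w6.png",cv2.resize(w["frame"][90:390,120:520],(800,600),interpolation=cv2.INTER_CUBIC))
go(560.5,-247,50,-21)
E
```

```text
t 12.6 pos [ 558.4 -247.1   83.4] phi -21.0 tilt [-0.0016 -0.0001] j [-0.15  0.47 -0.19  0.   -0.91  1.36] F [0.7 0.4 1. ] w 85.4 g 0
turn az 0.02 then shift [ 0.0019 -0.0009  0.0334]
```

View pics/w6.png

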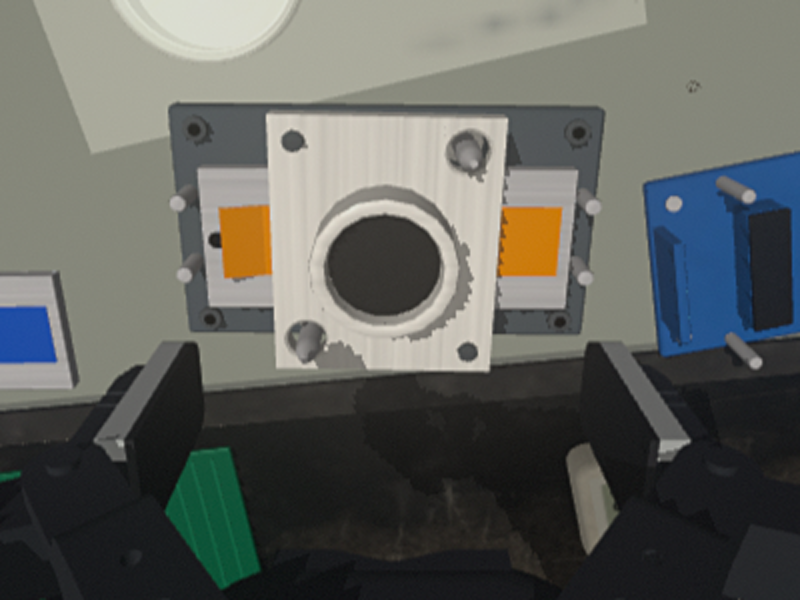

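The view shows the empty cup centred at (385,267), the plate at (267..507, 114..371), and the base, end pins and posts. I'll fit the press pose from all of these.

```bash
python3 - <<'E'
from h import *
from scipy.optimize import least_squares as ls
d=np.load("w6.npz")
f=[((44,76,12),(170,105)),((44,-76,12),(604,108)),((-44,-76,12),(582,333)),((-44,76,12),(192,331)),
((33,-26,50),(474,165)),((-33,26,50),(305,357)),((25,62.5,30),(198,168)),((25,-62.5,30),(578,169)),((-25,-62.5,30),(563,308)),((-25,62.5,30),(208,307)),
((13,70,27.5),(178,203)),((-13,70,27.5),(185,273)),((13,-70,27.5),(593,208)),((-13,-70,27.5),(585,277)),
((44,37,38),(267,114)),((44,-37,38),(507,117)),((-44,-37,38),(490,371)),((-44,37,38),(277,369)),((0,0,56),(385,267))]
A=np.array([a for a,_ in f],float);B=np.array([b for _,b in f])/2+[120,90]
def W(p): c,s=np.cos(p[2]),np.sin(p[2]); return np.c_[c*A[:,0]-s*A[:,1]+p[0],s*A[:,0]+c*A[:,1]+p[1],A[:,2]+p[3]]
r=ls(lambda p:(proj(d,W(p))-B).ravel(),[560,-247,-.366,5],loss="soft_l1",f_scale=1.)
print(r.x.round(2),np.degrees(r.x[2]).round(2));print(r.fun.reshape(-1,2).round(1).tolist())
E
```

```text
[ 5.5985e+02 -2.4668e+02 -3.8000e-01  6.1300e+00] -21.54
[[-1.3, -1.1], [1.3, -0.5], [-0.4, 0.6], [-1.3, 0.0], [0.1, -1.6], [0.3, 0.1], [-0.8, 0.6], [-0.9, 1.8], [-0.3, 1.1], [0.1, 0.1], [0.7, -0.6], [0.5, -0.1], [-0.0, -1.3], [0.0, -0.4], [-0.0, 1.1], [-0.1, 0.7], [0.3, -1.1], [1.2, -0.9], [0.3, 2.4]]
```

Request:
servo_tool(
  commands=[
    [[0,0.001,-0.001,0.02,0,0,0.5],[0,0,0,0.013,0,0,0],[60,0,0,0.004,0,0,0],[90,0,0,0,0,0,0],[110,0,0,0,0,0,0],[140,0,0,0,0,0,0],[180,0,0,0,0,0,0],[180,0,0,0,0,0,0],[180,0,0,0,0,0,0]],
  ],
)

```text
clock: 13.37
position: [560.3, -247.1, 47.3]
ee_rot: [0.982, -0.187, 0.001, 0.0]
contact_force: [-0.1, 0.4, 0.3]
gripper_width: 24.9
grasp_force: 0.0
```

Request:
servo_tool(
  commands=[
    [[220,0,0,0,0,0,0],[220,0,0,0,0,0,0]],
  ],
)

```text
clock: 13.53
position: [560.0, -247.1, 46.9]
ee_rot: [0.982, -0.187, 0.0, 0.0]
contact_force: [0.1, 0.8, 0.7]
gripper_width: 11.7
grasp_force: 0.0
```

The fingers closed on air, so the fingertips sit about 20 mm above the nominal TCP. Image geometry agrees: the pad-tip gap in the last view puts them there, and it also fits how high the weight was gripped. I open and go deeper carefully.

Request:
servo_tool(
  commands=[
    [[160,0,0,-0.02,0,0,0],[80,0,0,-0.01,0,0,0],[0,0,0,0,0,0,0],[0,0,0,0,0,0,0],[0,0,0,0,0,0,0],[0,0,0,0.02,0,0,0],[0,0,0,0.015,0,0,0],[0,0,0,0.01,0,0,0],[0,0,0,0,0,0,0]],
  ],
)

```text
clock: 14.28
position: [557.6, -246.5, 28.4]
ee_rot: [0.982, -0.187, -0.003, -0.0]
contact_force: [-0.4, 0.0, -0.6]
gripper_width: 85.4
grasp_force: 0.0
```

Request:
servo_tool(
  commands=[
    [[60,0,0,0.005,0,0,0],[80,0,0,0.003,0,0,0],[80,0,0,0.002,0,0,0],[80,0,0,0,0,0,0],[80,0,0,0,0,0,0]],
  ],
)

```text
clock: 14.7
position: [560.3, -247.1, 22.1]
ee_rot: [0.982, -0.187, 0.0, 0.0]
contact_force: [0.8, -0.8, 0.5]
gripper_width: 58.7
grasp_force: 0.0
```

Request:
servo_tool(
  commands=[
    [[80,0,0,0.003,0,0,0],[80,0,0,0.003,0,0,0],[80,0,0,0,0,0,0]],
  ],
)

```text
clock: 14.95
position: [560.8, -247.3, 18.9]
ee_rot: [0.983, -0.186, 0.001, 0.0]
contact_force: [-3.5, 2.8, 12.8]
gripper_width: 58.6
grasp_force: 7.0
```

```bash
python3 - <<'E'
from h import *
d=cams.get_image("wrist");np.savez("w7.npz",**d)
cv2.imwrite("pics/w7.png",cv2.resize(d["frame"][90:390,120:520],(800,600),interpolation=cv2.INTER_CUBIC))
go(559.9,-246.7,26,-21.5)
E
```

```text
t 15.0 pos [ 560.8 -247.2   18.9] phi -21.5 tilt [ 0.0021 -0.0012] j [-0.15  0.55 -0.25  0.   -0.77  1.35] F [-3.3  2.3 13.6] w 58.8 g 7
turn az 0.03 then shift [-0.0011 -0.0002 -0.0071]
```

View pics/w7.png

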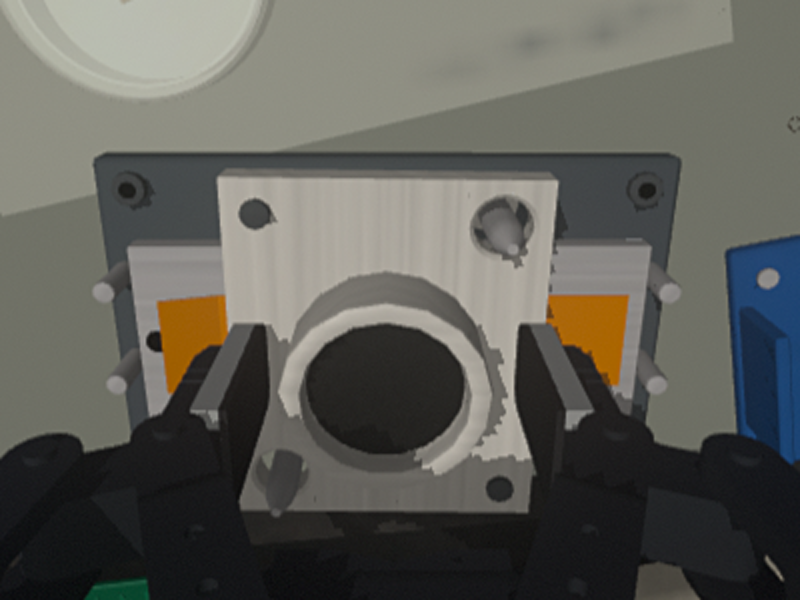

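The tips touched the plate at TCP 19, so the tip sits about 24.5 mm above TCP at this opening (about 20 mm when shut). The fingers straddle the cup. I rise 3 mm and grip.

Request:
servo_tool(
  commands=[
    [[80,0,0,-0.004,0,0,0],[80,0,0,0,0,0,0],[110,0,0,0,0,0,0],[140,0,0,0,0,0,0],[170,0,0,0,0,0,0],[200,0,0,0,0,0,0],[200,0,0,0,0,0,0],[200,0,0,0,0,0,0]],
  ],
)

```text
clock: 15.67
position: [561.4, -246.7, 21.7]
ee_rot: [0.982, -0.186, 0.001, 0.0]
contact_force: [-1.4, 4.7, 11.2]
gripper_width: 44.1
grasp_force: 62.5
```

Request:
servo_tool(
  commands=[
    [[200,0,0,-0.002,0,0,0],[200,0,0,-0.003,0,0,0],[200,0,0,-0.005,0,0,0],[200,0,0,-0.005,0,0,0],[200,0,0,-0.005,0,0,0],[200,0,0,-0.01,0,0,0],[200,0,0,0,0,0,0]],
  ],
)

```text
clock: 16.25
position: [561.3, -247.6, 52.0]
ee_rot: [0.982, -0.187, 0.002, 0.0]
contact_force: [-0.4, -0.8, -2.6]
gripper_width: 44.1
grasp_force: 62.6
```

```bash
python3 - <<'E'
from h import *
go(452.5,-90,110,-13)
E
```

```text
t 16.2 pos [ 561.3 -247.6   52. ] phi -21.5 tilt [ 0.0036 -0.0013] j [-0.15  0.51 -0.22  0.   -0.84  1.35] F [-0.4 -0.8 -2.6] w 44.1 g 63
turn az -8.52 then shift [-0.1415 -0.129  -0.058 ]
```

Request:
servo_tool(
  commands=[
    [[200,0,0,-0.015,0,0,0],[200,0,0,-0.015,0,0,-4.3],[200,0,0,0,0,0,-4.2],[200,-0.01,-0.009,0,0,0,0],[200,-0.022,-0.02,0,0,0,0],[200,-0.025,-0.023,0,0,0,0],[200,-0.025,-0.023,0,0,0,0],[200,-0.025,-0.023,0,0,0,0],[200,-0.022,-0.02,0,0,0,0],[200,-0.0125,-0.011,0,0,0,0]],
  ],
)

```text
clock: 17.08
position: [448.9, -87.8, 80.0]
ee_rot: [0.994, -0.113, -0.0, -0.0]
contact_force: [-0.1, 0.2, -3.8]
gripper_width: 44.1
grasp_force: 63.2
```

Request:
servo_tool(
  commands=[
    [[200,0,0,0.02,0,0,0],[200,0,0,0.03,0,0,0],[200,0,0,0.02,0,0,0],[200,0,0,0.012,0,0,0],[200,0,0,0,0,0,0],[200,0,0,0,0,0,0]],
  ],
)

```text
clock: 17.58
position: [451.4, -89.5, -2.2]
ee_rot: [0.994, -0.113, -0.0, 0.0]
contact_force: [0.3, -0.5, -3.4]
gripper_width: 44.0
grasp_force: 63.1
```

```bash
python3 - <<'E'
from h import *
go(452.5,-90,-10,-13)
E
```

```text
t 17.6 pos [451.4 -89.5  -2.2] phi -13.0 tilt [-0.0004 -0.0003] j [ 0.16  0.4  -0.64  0.   -0.53  1.18] F [ 0.3 -0.5 -3.4] w 44.0 g 63
turn az -0.02 then shift [0.0012 0.0003 0.0078]
```

Request:
servo_tool(
  commands=[
    [[200,0.001,0,0.003,0,0,0],[200,0,0,0.002,0,0,0],[200,0,0,0,0,0,0],[200,0,0,0,0,0,0]],
  ],
)

```text
clock: 17.92
position: [452.6, -89.7, -6.7]
ee_rot: [0.994, -0.114, 0.001, -0.0]
contact_force: [0.8, -0.1, -2.9]
gripper_width: 44.0
grasp_force: 63.1
```

Request:
servo_tool(
  commands=[
    [[200,0,0,0.002,0,0,0],[200,0,0,0,0,0,0],[200,0,0,0,0,0,0]],
  ],
)

```text
clock: 18.17
position: [452.2, -89.7, -9.2]
ee_rot: [0.994, -0.114, 0.0, -0.0]
contact_force: [0.2, 0.4, -3.9]
gripper_width: 44.0
grasp_force: 63.1
```

Request:
servo_tool(
  commands=[
    [[200,0,0,0.001,0,0,0],[200,0,0,0,0,0,0],[200,0,0,0,0,0,0]],
  ],
)

```text
clock: 18.42
position: [452.2, -89.7, -10.3]
ee_rot: [0.994, -0.114, -0.0, 0.0]
contact_force: [-0.3, 0.3, -4.1]
gripper_width: 44.1
grasp_force: 63.1
```

Request:
servo_tool(
  commands=[
    [[200,0,0,0.001,0,0,0],[200,0,0,0,0,0,0],[200,0,0,0,0,0,0]],
  ],
)

```text
clock: 18.67
position: [452.2, -89.7, -11.4]
ee_rot: [0.994, -0.114, -0.0, 0.0]
contact_force: [-0.4, 0.6, -3.9]
gripper_width: 43.9
grasp_force: 63.1
```

Request:
servo_tool(
  commands=[
    [[200,0,0,0.001,0,0,0],[200,0,0,0,0,0,0],[200,0,0,0,0,0,0]],
  ],
)

```text
clock: 18.92
position: [452.1, -89.7, -12.4]
ee_rot: [0.994, -0.114, -0.0, 0.0]
contact_force: [-0.3, 0.6, -3.8]
gripper_width: 44.2
grasp_force: 63.1
```

Request:
servo_tool(
  commands=[
    [[200,0,0,0.001,0,0,0],[200,0,0,0,0,0,0],[200,0,0,0,0,0,0]],
  ],
)

```text
clock: 19.17
position: [452.3, -89.7, -13.0]
ee_rot: [0.994, -0.113, 0.0, 0.0]
contact_force: [-2.0, 0.0, 2.0]
gripper_width: 44.0
grasp_force: 64.4
```

```bash
python3 - <<'E'
from h import *
go(452.5,-90,-13,-13)
E
```

```text
t 19.2 pos [452.3 -89.7 -13. ] phi -13.0 tilt [ 0.0003 -0.    ] j [ 0.16  0.42 -0.65  0.   -0.5   1.18] F [-2.  0.  2.] w 44.0 g 64
turn az -0.03 then shift [0.0003 0.0003 0.    ]
```

Contact at TCP −12.8, so the plate rests on the pad. I release it, rise, turn, and go to the amber panel.

Request:
servo_tool(
  commands=[
    [[170,0,0,0,0,0,0],[140,0,0,0,0,0,0],[110,0,0,0,0,0,0],[80,0,0,0,0,0,0],[80,0,0,-0.01,0,0,0],[80,0,0,-0.03,0,0,0],[60,0,0,-0.04,0,0,0],[0,0,0,-0.03,0,0,0],[0,0,0,0,0,0,7],[0,0,0,0,0,0,7]],
  ],
)

```text
clock: 20.0
position: [454.2, -89.4, 99.2]
ee_rot: [0.972, -0.237, 0.003, -0.001]
contact_force: [-0.3, -0.8, -0.4]
gripper_width: 85.2
grasp_force: 0.0
```

Request:
servo_tool(
  commands=[
    [[0,0,0,0,0,0,7],[0,0,0,0,0,0,7],[0,0,0,0,0,0,7],[0,0,0,0,0,0,7],[0,0,0,0,0,0,7],[0,0,0,0,0,0,7],[0,0,0,0,0,0,7],[0,0,0,0,0,0,7],[0,0,0,0,0,0,7],[0,0,0,0,0,0,7]],
  ],
)

```text
clock: 20.83
position: [452.5, -89.7, 96.7]
ee_rot: [-0.66, 0.751, -0.0, 0.0]
contact_force: [-1.0, -0.4, -0.5]
gripper_width: 85.6
grasp_force: 0.0
```

Request:
servo_tool(
  commands=[
    [[0,0,0,0,0,0,7],[0,0,0,0,0,0,7],[0,0,0,0,0,0,0],[0,0,0,0,0,0,0]],
  ],
)

```text
clock: 21.17
position: [452.4, -89.6, 96.7]
ee_rot: [-0.567, 0.823, -0.0, 0.0]
contact_force: [-0.1, -0.2, 0.7]
gripper_width: 85.5
grasp_force: 0.0
```

```bash
python3 - <<'E'
from h import *
go(559.9,-246.7,90,-111.5)
E
```

```text
t 21.2 pos [452.4 -89.6  96.7] phi -110.9 tilt [0.0004 0.    ] j [ 0.16  0.23 -0.54  0.   -0.8  -0.52] F [-0.1 -0.2  0.7] w 85.5 g 0
turn az 0.63 then shift [ 0.1067 -0.1576  0.0067]
```

Request:
servo_tool(
  commands=[
    [[0,0.009,-0.013,0,0,0,0.6],[0,0.018,-0.026,0,0,0,0],[0,0.018,-0.026,0,0,0,0],[0,0.018,-0.026,0,0,0,0],[0,0.018,-0.027,0,0,0,0],[0,0.018,-0.027,0,0,0,0],[0,0.008,-0.013,0,0,0,0],[0,0,0,0,0,0,0],[0,0,0,0,0,0,0]],
  ],
)

```text
clock: 21.92
position: [559.5, -247.8, 95.9]
ee_rot: [-0.562, 0.827, 0.001, -0.0]
contact_force: [-0.2, 0.4, 0.6]
gripper_width: 85.1
grasp_force: 0.0
```

```bash
python3 - <<'E'
from h import *
d=cams.get_image("wrist");np.savez("w8.npz",**d)
cv2.imwrite("pics/w8.png",cv2.resize(d["frame"],(800,500),interpolation=cv2.INTER_CUBIC))
go(559.9,-246.7,40,-111.5)
E
```

```text
t 22.0 pos [ 559.  -247.1   96.1] phi -111.6 tilt [-0.0014  0.0006] j [-0.15  0.46 -0.18 -0.   -0.94 -0.22] F [-0.4  1.1 -0.4] w 85.5 g 0
turn az -0.09 then shift [-0.0007 -0.0007  0.0561]
```

View pics/w8.png

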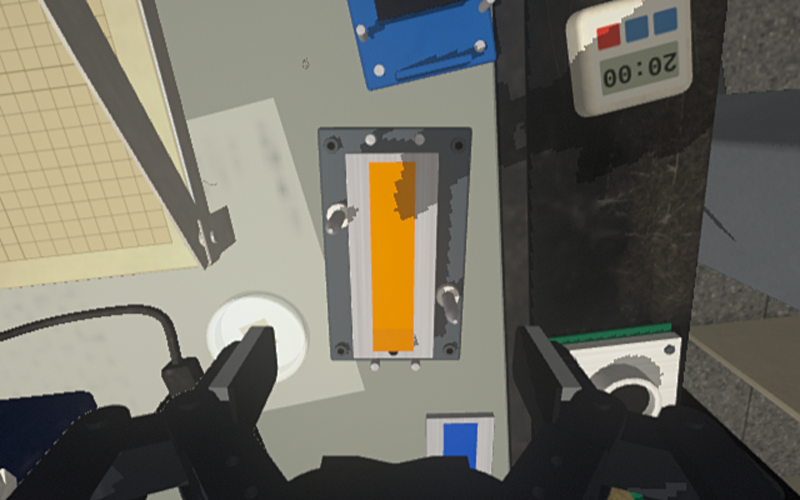

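The amber panel is centred in view at about (392,255), with fingers on both sides. I'll fit the cradle and blue panel from features in the earlier views.

```bash
cat > fit2.py <<'E'
from h import *
from scipy.optimize import least_squares as ls
w6=dict(np.load("w6.npz")); w8=dict(np.load("w8.npz")); w1=dict(K=w6["K"],T=np.load("T1.npy"))
def solve(obs,p0,name,zf=None):
    def res(p):
        c,s=np.cos(p[2]),np.sin(p[2]); z=zf if zf is not None else p[3]; o=[]
        for d,a,b in obs: o+=list(proj(d,[c*a[0]-s*a[1]+p[0],s*a[0]+c*a[1]+p[1],a[2]+z])[0]-b)
        return np.array(o)
    r=ls(res,p0,loss="soft_l1"); print(name,r.x.round(2),np.degrees(r.x[2]).round(1)); print(res(r.x).reshape(-1,2).round(1).tolist())
a=lambda u,v:np.array([u,v])/1.25
b=lambda u,v:np.array([u,v])/2+[120,90]
E
python3 - <<'E'
from fit2 import *
cr=[(w1,(32.5,48,26),a(548,199)),(w1,(32.5,-48,26),a(668,175)),(w1,(-32.5,48,26),a(554,271)),(w1,(-32.5,-48,26),a(668,248)),
(w1,(0,38,20),a(558,231)),(w1,(0,-38,20),a(649,213)),(w1,(37,75,6),a(506,195)),(w1,(-37,75,6),a(516,273)),
(w6,(32.5,48,26),b(748,196)),(w6,(-32.5,48,26),b(752,360)),(w6,(37,75,6),b(643,184)),(w6,(-37,75,6),b(661,355)),
(w8,(37,75,6),a(371,89)*1+0*a(1,1)),(w8,(-37,75,6),a(496,62))]
solve(cr,[490,-412,-.17,7],"cradle"); solve(cr,[490,-412,-.17],"cradle z7.4",7.4)
bl=[(w1,(25,62.5,6),a(106,237)),(w1,(25,-62.5,6),a(250,236)),(w1,(-25,-62.5,6),a(254,290)),(w1,(-25,62.5,6),a(118,290)),
(w6,(25,-62.5,6),b(57,272)),(w6,(-25,-62.5,6),b(75,387)),(w8,(25,-62.5,6),a(427,415)),(w8,(-25,-62.5,6),a(494,413))]
solve(bl,[584,-50,-.36],"blue",7.4)
pr=[(w8,(44,-76,12),a(318,128)),(w8,(-44,-76,12),a(472,127)),(w8,(-44,76,12),a(457,360)),(w8,(44,76,12),a(331,359)),(w8,(25,-62.5,30),a(346,153)),(w8,(-25,-62.5,30),a(440,153)),(w8,(25,62.5,30),a(353,356)),(w8,(-25,62.5,30),a(433,357))]
solve(pr[:4],[560,-247,-.37],"press",7.4); solve(pr[4:],[560,-247,-.37],"amber",7.4)
E
```

```text
cradle [ 4.8983e+02 -4.0947e+02 -1.6000e-01  3.9800e+00] -9.1
[[-1.6, -0.5], [-0.4, -1.1], [-0.8, 0.6], [-0.4, 1.4], [0.8, 0.6], [1.3, 0.5], [-0.3, 0.1], [-0.3, 0.7], [-1.1, -0.4], [0.4, -0.5], [0.6, -0.4], [-0.4, 0.2], [-2.1, -0.1], [1.0, -3.0]]
cradle z7.4 [ 4.9128e+02 -4.0843e+02 -1.6000e-01] -9.2
[[-1.7, -0.9], [0.5, -1.6], [-1.0, 0.9], [0.4, 1.6], [0.7, 0.6], [2.0, 0.4], [-0.7, -0.4], [-0.8, 1.0], [-0.4, -0.5], [0.9, 0.6], [0.5, -0.6], [-0.5, 1.1], [-3.9, 1.9], [0.5, -1.2]]
blue [ 5.837e+02 -5.382e+01 -3.600e-01] -20.7
[[-0.5, 0.0], [-1.2, 0.0], [0.9, -1.1], [-0.1, -0.3], [0.4, 1.2], [1.5, 0.3], [-1.1, 0.2], [0.3, 1.0]]
press [ 5.5983e+02 -2.4608e+02 -3.8000e-01] -21.6
[[-1.0, -1.1], [0.7, -0.2], [2.0, 0.8], [-1.1, 1.6]]
amber [ 5.6052e+02 -2.4719e+02 -3.8000e-01] -21.7
[[-0.0, -0.5], [0.1, -0.4], [-0.0, 1.2], [-0.0, 0.4]]
```

Request:
servo_tool(
  commands=[
    [[0,0,-0.001,0.03,0,0,0],[0,0,0,0.03,0,0,0],[0,0,0,0.02,0,0,0],[0,0,0,0.01,0,0,0],[40,0,0,0.003,0,0,0],[60,0,0,0.001,0,0,0],[70,0,0,0,0,0,0]],
  ],
)

```text
clock: 22.55
position: [561.5, -247.5, 4.0]
ee_rot: [-0.562, 0.827, -0.001, 0.001]
contact_force: [-0.4, 0.1, -0.5]
gripper_width: 62.0
grasp_force: 0.0
```

Request:
servo_tool(
  commands=[
    [[90,0,0,0,0,0,0],[110,0,0,0,0,0,0],[140,0,0,0,0,0,0],[170,0,0,0,0,0,0],[190,0,0,0,0,0,0],[190,0,0,0,0,0,0],[190,0,0,0,0,0,0]],
  ],
)

```text
clock: 23.13
position: [561.9, -247.8, 4.8]
ee_rot: [-0.562, 0.827, -0.001, 0.001]
contact_force: [-0.8, 1.5, 6.4]
gripper_width: 47.8
grasp_force: 61.9
```

Request:
servo_tool(
  commands=[
    [[190,0,0,-0.002,0,0,0],[190,0,0,-0.004,0,0,0],[190,0,0,-0.008,0,0,0],[190,0,0,-0.01,0,0,0],[190,0,0,-0.015,0,0,0],[190,0,0,-0.015,0,0,0],[190,0,0,-0.006,0,0,0],[190,0,0,0,0,0,0]],
  ],
)

```text
clock: 23.8
position: [562.1, -248.0, 65.2]
ee_rot: [-0.562, 0.827, -0.002, 0.002]
contact_force: [0.1, 0.8, -0.4]
gripper_width: 48.2
grasp_force: 62.1
```

```bash
python3 - <<'E'
from h import *
go(490.5,-410,60,-99.2)
d=cams.get_image("wrist");np.savez("w9.npz",**d)
cv2.imwrite("pics/w9.png",cv2.resize(d["frame"],(800,500),interpolation=cv2.INTER_CUBIC))
E
```

```text
t 23.8 pos [ 562.1 -248.    65.2] phi -111.6 tilt [ 0.0046 -0.0011] j [-0.15  0.5  -0.2   0.   -0.86 -0.23] F [ 0.1  0.8 -0.4] w 48.2 g 62
turn az -12.43 then shift [0.1713 0.0448 0.0052]
```

Request:
servo_tool(
  commands=[
    [[190,0,0,0,0,0,-4.2],[190,0,0,0,0,0,-4.2],[190,0,0,0,0,0,-4],[190,0.012,0.003,0,0,0,0],[190,0.03,0.008,0,0,0,0],[190,0.036,0.01,0,0,0,0],[190,0.036,0.01,0,0,0,0],[190,0.03,0.008,0,0,0,0],[190,0.02,0.005,0,0,0,0],[190,0.007,0.001,0,0,0,0]],
  ],
)

```text
clock: 24.68
position: [486.0, -412.0, 61.5]
ee_rot: [-0.646, 0.763, 0.001, -0.001]
contact_force: [0.7, 0.1, -2.9]
gripper_width: 48.0
grasp_force: 62.1
```

Request:
servo_tool(
  commands=[
    [[190,0,0,0,0,0,0],[190,0,0,0,0,0,0],[190,0,0,0,0,0,0]],
  ],
)

```text
clock: 24.93
position: [489.0, -408.3, 62.3]
ee_rot: [-0.648, 0.762, 0.0, -0.0]
contact_force: [0.6, -0.2, -1.9]
gripper_width: 47.9
grasp_force: 62.1
```

```bash
python3 - <<'E'
from h import *
go(490.5,-410,60,-99.2)
d=cams.get_image("wrist");np.savez("w10.npz",**d)
cv2.imwrite("pics/w10.png",cv2.resize(d["frame"][60:360,120:520],(800,600),interpolation=cv2.INTER_CUBIC))
E
```

```text
t 24.9 pos [ 489.  -408.3   62.3] phi -99.2 tilt [-0.0006  0.0006] j [-0.44  0.54 -0.14 -0.   -0.89  0.28] F [ 0.6 -0.2 -1.9] w 47.9 g 62
turn az -0.01 then shift [ 0.0015 -0.0018  0.0023]
```

View pics/w10.png

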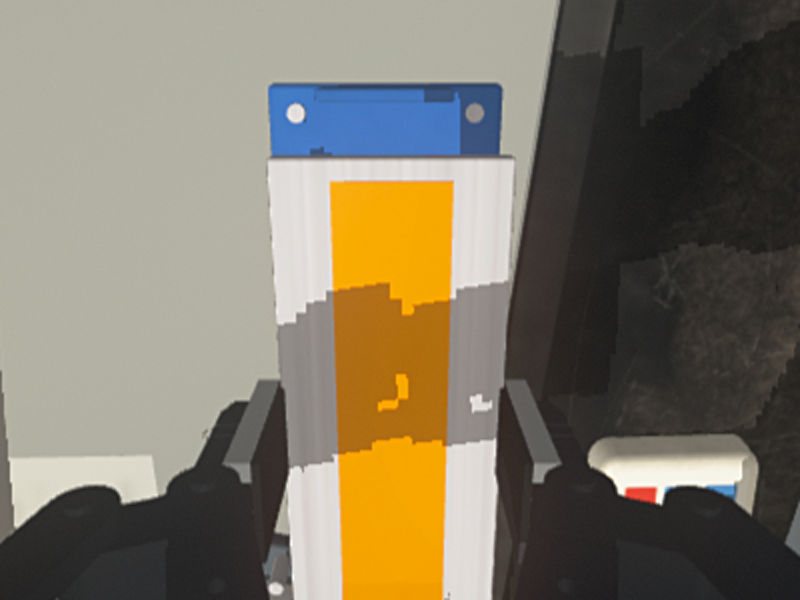

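The panel hangs squarely. The cradle's far edge corners are at (270,85) and (501,85), about 2 mm to the left of the panel's axis.

```bash
python3 - <<'E'
from fit2 import *
w=dict(np.load("w10.npz")); p=np.array([489,-408.3])
c=lambda u,v:np.array([u,v])/2+[120,60]
for zz in(4,7.4):
    P=[ray(w,*c(u,v),6+zz)[:2] for u,v in((270,85),(501,85))]; m=(P[0]+P[1])/2; dd=P[1]-P[0]
    th=np.arctan2(-dd[1],-dd[0]); yv=np.array([-np.sin(th),np.cos(th)])
    print(zz,np.linalg.norm(dd),np.degrees(th),"centre from far edge",m+75*yv)
# check same camera on held panel far end (panel top z = TCP+26.9+6)
P=[ray(w,*c(u,v),62.3+32.9)[:2] for u,v in((269,157),(514,157))];m=(P[0]+P[1])/2;dd=P[1]-P[0];th=np.arctan2(-dd[1],-dd[0]);print("panel",np.linalg.norm(dd),np.degrees(th),m+62.5*np.array([-np.sin(th),np.cos(th)]),"tcp",p)
E
```

```text
4 73.26678958716941 -9.19347693376877 centre from far edge [ 490.70882889 -407.63878766]
7.4 72.1193736483141 -9.193476933768808 centre from far edge [ 490.67472701 -407.71749131]
panel 48.79258863658602 -9.204859161035543 [ 488.92038353 -408.19239065] tcp [ 489.  -408.3]
```

Request:
servo_tool(
  commands=[
    [[190,0.0005,-0.0018,0.01,0,0,0],[190,0,0,0.02,0,0,0],[190,0,0,0.015,0,0,0],[190,0,0,0.008,0,0,0],[190,0,0,0.003,0,0,0],[190,0,0,0,0,0,0],[190,0,0,0,0,0,0]],
  ],
)

```text
clock: 25.57
position: [491.2, -410.1, 7.2]
ee_rot: [-0.648, 0.762, -0.001, 0.0]
contact_force: [0.4, 1.0, -1.5]
gripper_width: 48.0
grasp_force: 62.1
```

Request:
servo_tool(
  commands=[
    [[190,0,0,0.002,0,0,0],[190,0,0,0.002,0,0,0],[190,0,0,0,0,0,0],[190,0,0,0,0,0,0]],
  ],
)

```text
clock: 25.9
position: [490.6, -410.1, 3.0]
ee_rot: [-0.648, 0.762, -0.0, 0.0]
contact_force: [-0.3, 0.1, -1.9]
gripper_width: 47.9
grasp_force: 62.1
```

Request:
servo_tool(
  commands=[
    [[190,0,0,0.001,0,0,0],[190,0,0,0.001,0,0,0],[190,0,0,0,0,0,0]],
  ],
)

```text
clock: 26.15
position: [490.6, -410.1, 0.9]
ee_rot: [-0.648, 0.762, -0.0, 0.0]
contact_force: [-0.7, -0.4, -0.4]
gripper_width: 47.7
grasp_force: 62.2
```

Request:
servo_tool(
  commands=[
    [[190,0,0,0.0007,0,0,0],[190,0,0,0,0,0,0],[190,0,0,0,0,0,0]],
  ],
)

```text
clock: 26.4
position: [490.6, -410.1, 0.8]
ee_rot: [-0.648, 0.762, -0.0, 0.0]
contact_force: [-2.4, 1.2, 4.5]
gripper_width: 47.7
grasp_force: 62.7
```

```bash
python3 - <<'E'
from h import *
go(490.5,-410,0,-99.2)
E
```

```text
t 26.4 pos [ 490.6 -410.1    0.8] phi -99.2 tilt [ 0.0004 -0.0005] j [-0.44  0.61 -0.19  0.   -0.77  0.28] F [-2.4  1.2  4.5] w 47.7 g 63
turn az -0.03 then shift [-0.0001  0.0001  0.0008]
```

It rests on the bars (contact height matches 20 + 7.4 mm). I release it and go to the blue panel.

Request:
servo_tool(
  commands=[
    [[160,0,0,0,0,0,0],[130,0,0,0,0,0,0],[100,0,0,0,0,0,0],[70,0,0,0,0,0,0],[70,0,0,-0.01,0,0,0],[50,0,0,-0.03,0,0,0],[0,0,0,-0.035,0,0,0],[0,0,0,-0.025,0,0,5.8],[0,0,0,0,0,0,5.7]],
  ],
)

```text
clock: 27.15
position: [494.2, -412.6, 107.6]
ee_rot: [-0.567, 0.824, -0.006, 0.002]
contact_force: [0.4, -0.4, 0.2]
gripper_width: 85.4
grasp_force: 0.0
```

```bash
python3 - <<'E'
from h import *
d=cams.get_image("wrist");hsv=cv2.cvtColor(d["frame"],cv2.COLOR_BGR2HSV);m=cv2.inRange(hsv,(8,150,60),(25,255,255));n,l,s,c=cv2.connectedComponentsWithStats(m);i=1+s[1:,4].argmax()
q=cv2.boxPoints(cv2.minAreaRect(np.argwhere(l==i)[:,::-1].astype(np.float32)));fit([ray(d,u,v,33.4) for u,v in q],"tape")
go(583.7,-53.8,92,-110.7)
E
```

```text
tape [ 490.8 -409.6] long dir 80.9 sides 26.3 116.0
t 27.2 pos [ 492.8 -411.4  104.7] phi -111.2 tilt [ 0.0075 -0.0044] j [-0.44  0.49 -0.09  0.   -0.97  0.07] F [-0.7  0.4 -0.2] w 85.2 g 0
turn az -0.47 then shift [-0.3666  0.0414  0.0127]
```

Request:
servo_tool(
  commands=[
    [[0,-0.017,0.0014,0,0,0,-0.4],[0,-0.035,0.004,0,0,0,0],[0,-0.039,0.0045,0,0,0,0],[0,-0.039,0.0045,0,0,0,0],[0,-0.039,0.0045,0,0,0,0],[0,-0.039,0.0045,0,0,0,0],[0,-0.039,0.0045,0,0,0,0],[0,-0.039,0.0045,0,0,0,0],[0,-0.039,0.0045,0,0,0,0],[0,-0.03,0.0035,0,0,0,0]],
  ],
)

```text
clock: 28.03
position: [576.1, -60.4, 99.6]
ee_rot: [-0.573, 0.82, 0.0, -0.0]
contact_force: [0.4, -1.2, 0.5]
gripper_width: 85.5
grasp_force: 0.0
```

Request:
servo_tool(
  commands=[
    [[0,-0.012,0.001,0.01,0,0,0],[0,0,0,0,0,0,0],[0,0,0,0,0,0,0],[0,0,0,0,0,0,0]],
  ],
)

```text
clock: 28.37
position: [578.7, -52.4, 89.4]
ee_rot: [-0.571, 0.821, 0.0, -0.001]
contact_force: [-0.8, -0.2, -0.2]
gripper_width: 85.5
grasp_force: 0.0
```

```bash
python3 - <<'E'
from h import *
d=cams.get_image("wrist");np.savez("w11.npz",**d);hsv=cv2.cvtColor(d["frame"],cv2.COLOR_BGR2HSV);m=cv2.inRange(hsv,(105,150,60),(125,255,255));n,l,s,c=cv2.connectedComponentsWithStats(m)
for i in np.argsort(-s[1:,4])[:3]+1:
    print(s[i],end=" ");q=cv2.boxPoints(cv2.minAreaRect(np.argwhere(l==i)[:,::-1].astype(np.float32)));fit([ray(d,u,v,13.4) for u,v in q],"tape")
go(583.7,-53.8,-20,-110.7)
E
```

```text
[ 292  130   34  142 4449] tape [584.7 -51.6] long dir 69.3 sides 25.6 114.9
t 28.4 pos [578.9 -52.7  89.7] phi -110.4 tilt [-0.0009 -0.0003] j [ 0.19  0.42 -0.26  0.   -0.89 -0.54] F [0.9 0.4 0.6] w 85.2 g 0
turn az 0.31 then shift [-0.0007 -0.0049  0.1097]
```

Request:
servo_tool(
  commands=[
    [[0,-0.002,-0.005,0.03,0,0,0.2],[0,0,0,0.03,0,0,0],[0,0,0,0.02,0,0,0],[30,0,0,0.01,0,0,0],[60,0,0,0.005,0,0,0],[80,0,0,0.004,0,0,0],[80,0,0,0.002,0,0,0],[80,0,0,0,0,0,0],[80,0,0,0,0,0,0]],
  ],
)

```text
clock: 29.17
position: [585.6, -51.4, -9.9]
ee_rot: [-0.57, 0.822, -0.0, 0.001]
contact_force: [0.8, 0.5, 0.2]
gripper_width: 58.5
grasp_force: 0.0
```

Request:
servo_tool(
  commands=[
    [[80,0,0,0.002,0,0,0],[80,0,0,0,0,0,0],[80,0,0,0,0,0,0]],
  ],
)

```text
clock: 29.42
position: [585.7, -51.2, -11.7]
ee_rot: [-0.57, 0.822, -0.001, 0.001]
contact_force: [-0.3, -0.2, 0.2]
gripper_width: 58.6
grasp_force: 0.0
```

```bash
python3 - <<'E'
from h import *
go(584.2,-52.3,-15,-110.6)
E
```

```text
t 29.4 pos [585.7 -51.2 -11.7] phi -110.5 tilt [0.0027 0.0005] j [ 0.19  0.56 -0.33  0.   -0.67 -0.55] F [-0.3 -0.2  0.2] w 58.6 g 0
turn az 0.06 then shift [0.0016 0.001  0.0033]
```

Request:
servo_tool(
  commands=[
    [[80,0.0015,0.001,0.0025,0,0,0],[80,0,0,0,0,0,0],[95,0,0,0,0,0,0],[110,0,0,0,0,0,0],[140,0,0,0,0,0,0],[170,0,0,0,0,0,0],[190,0,0,0,0,0,0],[190,0,0,0,0,0,0]],
  ],
)

```text
clock: 30.08
position: [586.6, -51.9, -8.7]
ee_rot: [-0.572, 0.82, -0.003, 0.003]
contact_force: [-8.0, 8.6, 47.0]
gripper_width: 21.9
grasp_force: 23.4
```

Request:
servo_tool(
  commands=[
    [[190,0,0,-0.002,0,0,0],[190,0,0,-0.004,0,0,0],[190,0,0,-0.008,0,0,0],[190,0,0,-0.01,0,0,0],[190,0,0,0,0,0,0],[190,0,0,0,0,0,0]],
  ],
)

```text
clock: 30.58
position: [582.0, -53.1, 7.4]
ee_rot: [-0.57, 0.822, 0.001, -0.001]
contact_force: [0.3, 0.8, 0.4]
gripper_width: 21.6
grasp_force: 0.0
```

```bash
python3 - <<'E'
from h import *
d=cams.get_image("wrist");np.savez("w12.npz",**d);hsv=cv2.cvtColor(d["frame"],cv2.COLOR_BGR2HSV);m=cv2.inRange(hsv,(105,150,40),(125,255,255));n,l,s,c=cv2.connectedComponentsWithStats(m)
i=1+s[1:,4].argmax(); print(s[i],m.shape)
q=cv2.boxPoints(cv2.minAreaRect(np.argwhere(l==i)[:,::-1].astype(np.float32)));z=arm.read_state()["position"][2]+27;fit([ray(d,u,v,z) for u,v in q],"tape")
go(559.9,-246.5,65,-111.5)
E
```

```text
[ 288  146   51  198 9109] (400, 640)
tape [580.5 -61. ] long dir 69.3 sides 23.3 101.0
t 30.6 pos [582.  -53.    7.2] phi -110.6 tilt [-0.003  -0.0006] j [ 0.19  0.53 -0.33 -0.   -0.71 -0.55] F [ 0.2  0.5 -0.1] w 21.6 g 0
turn az 0.93 then shift [ 0.1881 -0.0504 -0.0578]
```

The fingers slid over the panel's top, so the grip was too shallow. I'll measure where the panel lies now and go lower.

```bash
python3 - <<'E'
from h import *
d=dict(np.load("w12.npz"));hsv=cv2.cvtColor(d["frame"],cv2.COLOR_BGR2HSV);m=cv2.inRange(hsv,(105,150,40),(125,255,255));n,l,s,c=cv2.connectedComponentsWithStats(m)
i=1+s[1:,4].argmax()
q=cv2.boxPoints(cv2.minAreaRect(np.argwhere(l==i)[:,::-1].astype(np.float32)));print(q.round())
for z in(8,13.4): fit([ray(d,u,v,z) for u,v in q],"tape")
go(584.2,-52.3,40,-110.6)
E
```

```text
[[288. 146.]
 [338. 146.]
 [338. 343.]
 [288. 343.]]
tape [585.3 -48.4] long dir 69.3 sides 27.8 120.2
tape [584.3 -51. ] long dir 69.3 sides 26.9 116.3
t 30.6 pos [582.  -53.    7.2] phi -110.6 tilt [-0.003  -0.0006] j [ 0.19  0.53 -0.33 -0.   -0.71 -0.55] F [ 0.2  0.5 -0.1] w 21.6 g 0
turn az 0.03 then shift [-0.0014 -0.0018 -0.0328]
```

Request:
servo_tool(
  commands=[
    [[100,0,0,-0.03,0,0,0],[0,0,0,-0.03,0,0,0],[0,0,0,-0.02,0,0,0],[0,0,0,0,0,0,0],[0,0,0,0,0,0,0],[0,0,0,0,0,0,0]],
  ],
)

```text
clock: 31.13
position: [582.0, -52.6, 87.0]
ee_rot: [-0.569, 0.822, 0.001, -0.001]
contact_force: [-0.7, -0.9, -0.8]
gripper_width: 85.5
grasp_force: 0.0
```

```bash
cat > blue.py <<'E'
from h import *
def blue(z):
    d=cams.get_image("wrist");hsv=cv2.cvtColor(d["frame"],cv2.COLOR_BGR2HSV);m=cv2.inRange(hsv,(105,150,40),(125,255,255));n,l,s,c=cv2.connectedComponentsWithStats(m)
    i=1+s[1:,4].argmax();q=cv2.boxPoints(cv2.minAreaRect(np.argwhere(l==i)[:,::-1].astype(np.float32)));print(s[i],q.round().tolist());fit([ray(d,u,v,z) for u,v in q],"tape")
E
python3 - <<'E'
from blue import *
blue(13.4); go(584.2,-52.3,-11,-110.6)
E
```

```text
[ 297  129   34  143 4549] [[297.0, 129.0], [330.0, 129.0], [330.0, 271.0], [297.0, 271.0]]
tape [583.9 -51.5] long dir 69.3 sides 25.3 114.5
t 31.2 pos [581.9 -52.6  86.7] phi -110.6 tilt [-0.0037 -0.0003] j [ 0.19  0.43 -0.25 -0.   -0.89 -0.55] F [-0.2  0.6  0. ] w 85.5 g 0
turn az 0.03 then shift [-0.0011 -0.002   0.0977]
```

Request:
servo_tool(
  commands=[
    [[0,-0.0015,-0.002,0.03,0,0,0],[0,0,0,0.03,0,0,0],[0,0,0,0.02,0,0,0],[30,0,0,0.01,0,0,0],[60,0,0,0.006,0,0,0],[85,0,0,0.003,0,0,0],[85,0,0,0.002,0,0,0],[85,0,0,0,0,0,0],[85,0,0,0,0,0,0]],
  ],
)

```text
clock: 31.93
position: [586.4, -51.6, -11.5]
ee_rot: [-0.57, 0.822, -0.0, 0.001]
contact_force: [-0.2, -0.1, 0.7]
gripper_width: 57.1
grasp_force: 0.0
```

Request:
servo_tool(
  commands=[
    [[85,0,0,0.0015,0,0,0],[85,0,0,0,0,0,0],[85,0,0,0,0,0,0]],
  ],
)

```text
clock: 32.18
position: [587.3, -51.4, -11.8]
ee_rot: [-0.57, 0.822, -0.001, 0.002]
contact_force: [-0.2, 0.2, 0.0]
gripper_width: 57.1
grasp_force: 0.0
```

Request:
servo_tool(
  commands=[
    [[85,0,0,0.0015,0,0,0],[85,0,0,0,0,0,0],[85,0,0,0,0,0,0]],
  ],
)

```text
clock: 32.43
position: [588.2, -51.2, -11.9]
ee_rot: [-0.57, 0.822, -0.002, 0.004]
contact_force: [0.1, 0.2, -0.3]
gripper_width: 57.0
grasp_force: 0.0
```

```bash
python3 - <<'E'
from h import *
go(584,-51.7,-18,-110.6)
E
```

```text
t 32.4 pos [588.2 -51.2 -11.9] phi -110.6 tilt [0.0077 0.0016] j [ 0.19  0.57 -0.33 -0.   -0.67 -0.55] F [ 0.1  0.2 -0.3] w 57.0 g 0
turn az 0.05 then shift [0.0019 0.0038 0.0061]
```

Downward steps now tilt the tool instead of lowering it, with no wrist force, so something may be holding the arm. I'll compare joint efforts while backing off.

```bash
python3 - <<'E'
from h import *
s=arm.read_state();print(s["joint_efforts"].round(2),s["joints"].round(4),s["wrist_torque"].round(2))
E
```

```text
[  0.13 -19.41   7.99   3.05   0.02  -0.  ] [ 1.871e-01  5.656e-01 -3.313e-01 -2.000e-04 -6.661e-01 -5.457e-01] [ 0.02 -0.02 -0.06]
```

Request:
servo_tool(
  commands=[
    [[85,0,0,-0.0015,0,0,0],[85,0,0,-0.0015,0,0,0],[85,0,0,0,0,0,0],[85,0,0,0,0,0,0]],
  ],
)

```text
clock: 32.77
position: [586.3, -51.7, -11.8]
ee_rot: [-0.57, 0.822, -0.0, 0.001]
contact_force: [-0.1, 0.3, 0.5]
gripper_width: 56.8
grasp_force: 0.0
```

```bash
python3 - <<'E'
from h import *
s=arm.read_state();print(s["joint_efforts"].round(2),s["joints"].round(4),s["position"].round(1))
E
```

```text
[  0.16 -22.72   8.23   3.04  -0.     0.  ] [ 1.871e-01  5.656e-01 -3.313e-01 -1.000e-04 -6.725e-01 -5.457e-01] [586.3 -51.7 -11.8]
```

Request:
servo_tool(
  commands=[
    [[85,0,0,-0.004,0,0,0],[85,0,0,0,0,0,0],[85,0,0,0,0,0,0]],
  ],
)

```text
clock: 33.02
position: [583.1, -52.2, -11.7]
ee_rot: [-0.57, 0.822, 0.001, -0.003]
contact_force: [0.3, 0.2, -0.3]
gripper_width: 57.1
grasp_force: 0.0
```

```bash
python3 - <<'E'
from h import *
s=arm.read_state();print(s["joint_efforts"].round(2),s["joints"].round(4),s["position"].round(1))
E
```

```text
[ 3.000e-02 -3.932e+01  1.235e+01  2.830e+00 -2.000e-02 -0.000e+00] [ 1.872e-01  5.650e-01 -3.322e-01  2.000e-04 -6.810e-01 -5.457e-01] [583.1 -52.2 -11.7]
```

Joints 2 and 3 are frozen and their efforts dropped, so the forearm, which runs about 160 mm left of the tool, is resting on the oven. I'll locate the oven's corner by triangulation.

```bash
python3 - <<'E'
from h import *
from scipy.optimize import least_squares as ls
t=cams.get_image("top");s=cams.get_image("scene")
# front-right top corner of oven
for a,b in [((135,208),(183,237)),((137,206),(183,240))]:
    r=ls(lambda p:np.r_[proj(t,p)[0]-a,proj(s,p)[0]-b],[520,100,300]);print(r.x.round(),r.fun.round(1))
# arm FK fit
D=np.array([(1.391,.385,.007,265.4,565.6,208.9),(1.10,.08,-.17,349.7,331.3,299.5),(-.15,.47,-.19,558.4,-247.1,83.4),(.36,.41,-.60,476.7,6.9,3.6),(.187,.5656,-.3313,586.3,-51.7,-11.8),(-.44,.54,-.14,489,-408.3,62.3),(.16,.42,-.65,452.3,-89.7,-13),(.19,.43,-.25,581.9,-52.6,86.7)])
def f(p):
    L1,L2,h,e,a=p; rho=np.sqrt(D[:,3]**2+D[:,4]**2-e*e); A=D[:,1]+D[:,2]
    return np.r_[L1*np.sin(D[:,1])+L2*np.cos(A)+a*np.sin(A)-rho,L1*np.cos(D[:,1])-L2*np.sin(A)+a*np.cos(A)+h-D[:,5]]
r=ls(f,[400,400,0,160,0]);print(r.x.round(1),r.fun.round(1))
E
```

```text
[540. 115. 260.] [-1.9 -3.3  2.4  0.8]
[544. 114. 253.] [-1.4 -2.5  1.8  0.6]
[ 510.5   31.3 -819.1  455.4  466.4] [ -29.  -127.1  -16.7    4.9   39.4   27.4   59.7  -39.  -135.8 -142.4
   -7.8  109.4   70.1  -26.2  121.3   11.5]<stdin>:10: RuntimeWarning: invalid value encountered in sqrt
```

The oven's corner is at (540,115,255), directly under the forearm. I'll lift off, grip the panel nearer its −y end where the arm is clear, and slide it about 32 mm away.

Request:
servo_tool(
  commands=[
    [[85,0,0,-0.015,0,0,0],[85,0,0,-0.025,0,0,0],[40,0.015,0,0,0,0,0],[0,0.023,0,0,0,0,0],[0,0,0,0,0,0,0],[0,0,0,0,0,0,0],[0,0,0,0,0,0,0]],
  ],
)

```text
clock: 33.7
position: [571.6, -87.5, 30.0]
ee_rot: [-0.57, 0.822, 0.001, -0.001]
contact_force: [0.4, 0.4, 0.0]
gripper_width: 85.2
grasp_force: 0.0
```

```bash
python3 - <<'E'
from blue import *
blue(13.4); go(584-.354*38,-51.7-.935*38,-11,-110.7)
print(arm.read_state()["joint_efforts"].round(1))
E
```

```text
[ 297  202   42  161 6180] [[297.0, 202.0], [338.0, 202.0], [338.0, 362.0], [297.0, 362.0]]
tape [584.  -50.8] long dir 69.6 sides 26.1 116.3
t 33.8 pos [571.9 -87.2  30.3] phi -110.5 tilt [-0.0022 -0.0004] j [ 0.13  0.49 -0.32  0.   -0.76 -0.49] F [-0.8  1.2 -0.4] w 85.2 g 0
turn az 0.17 then shift [0.0005 0.0013 0.0413]
[ -0.3 -39.7  13.8   3.1  -0.   -0. ]
```

Request:
servo_tool(
  commands=[
    [[0,0,0.001,0.015,0,0,0],[40,0,0,0.015,0,0,0],[85,0,0,0.01,0,0,0],[85,0,0,0.003,0,0,0],[85,0,0,0,0,0,0],[85,0,0,0,0,0,0]],
  ],
)

```text
clock: 34.25
position: [571.6, -86.8, -11.5]
ee_rot: [-0.57, 0.822, -0.0, -0.0]
contact_force: [0.0, -0.1, -1.0]
gripper_width: 57.1
grasp_force: 0.0
```

Request:
servo_tool(
  commands=[
    [[85,0,0,0.0015,0,0,0],[85,0,0,0,0,0,0],[85,0,0,0,0,0,0]],
  ],
)

```text
clock: 34.5
position: [572.4, -86.6, -11.8]
ee_rot: [-0.57, 0.822, -0.001, 0.001]
contact_force: [0.4, 0.1, -0.4]
gripper_width: 57.1
grasp_force: 0.0
```

Request:
servo_tool(
  commands=[
    [[85,0,0,0.0015,0,0,0],[85,0,0,0,0,0,0],[85,0,0,0,0,0,0]],
  ],
)

```text
clock: 34.75
position: [573.4, -86.5, -11.9]
ee_rot: [-0.57, 0.822, -0.001, 0.003]
contact_force: [-0.6, 0.8, 1.0]
gripper_width: 56.9
grasp_force: 0.0
```

```bash
python3 - <<'E'
from h import *
go(570.5,-87.2,-18,-110.7)
print(arm.read_state()["joint_efforts"].round(1))
E
```

```text
t 34.8 pos [573.4 -86.5 -11.9] phi -110.5 tilt [0.0057 0.001 ] j [ 0.13  0.55 -0.36 -0.   -0.65 -0.49] F [-0.6  0.8  1. ] w 56.9 g 0
turn az 0.16 then shift [0.0017 0.0024 0.0061]
[ -1.5 -25.2   8.8   3.3   0.   -0. ]
```

It stops at the same height here, so the wrist housing is still lying on the oven top. I'll pitch the tool 14° about the closing axis, which moves the wrist away from the oven, and pick the panel up like that. Then I'll set it down on open mat at about (605,−395) and regrip it upright.

Request:
servo_tool(
  commands=[
    [[85,0,0,-0.02,0,0,0],[40,0,0,-0.03,0,0,0],[0,0,0,0,0,-5,0],[0,0,0,0,0,-5,0],[0,0,0,0,0,-4,0],[0,0,0,0,0,0,0],[0,0,0,0,0,0,0],[0,0,0,0,0,0,0]],
  ],
)

```text
clock: 35.42
position: [570.0, -87.4, 33.4]
ee_rot: [-0.565, 0.816, 0.07, 0.098]
contact_force: [0.3, 0.3, 1.0]
gripper_width: 85.6
grasp_force: 0.0
```

```bash
cat >> h.py <<'E'
def tilt(x,y,z):
    """shift in the present tool axes to a world point of the real tip (21+2 mm behind nominal TCP)"""
    from scipy.spatial.transform import Rotation as R
    s=arm.read_state(); M=R.from_quat(s["ee_rot"]).as_matrix(); tip=s["position"]-25*M[:,2]
    print("t",round(s["clock"],1),"pos",s["position"].round(1),"tip",tip.round(1),"z axis",M[:,2].round(3),"x axis",M[:,0].round(3),"F",s["contact_force"].round(1),"w",s["gripper_width"].round(1),"eff",s["joint_efforts"].round(1))
    print("shift tool",(M.T@(np.array([x,y,z])-tip)/1000).round(4),"unit down in tool",(M.T@[0,0,-1]).round(3))
E
python3 - <<'E'
from blue import *
blue(13.4); tilt(584-.354*22,-51-.935*22,30)
E
```

```text
[ 294  197   43  132 4935] [[294.0, 197.0], [336.0, 197.0], [336.0, 328.0], [294.0, 328.0]]
tape [584.2 -50.4] long dir 69.4 sides 28.0 116.5Traceback (most recent call last):
  File "<stdin>", line 2, in <module>
  File "h.py", line 25, in tilt
    print("t",round(s["clock"],1),"pos",s["position"].round(1),"tip",tip.round(1),"z axis",M[:,2].round(3),"x axis",M[:,0].round(3),"F",s["contact_force"].round(1),"w",s["gripper_width"].round(1),"eff",s["joint_efforts"].round(1))
                                                                                                                                                                        ^^^^^^^^^^^^^^^^^^^^^^^^
AttributeError: 'float' object has no attribute 'round'
```

```bash
sed -i 's/s\["gripper_width"\].round(1),"eff"/round(s["gripper_width"],1),"eff"/' h.py; python3 - <<'E'
from h import *
tilt(584.2-.354*24,-50.8-.935*24,25)
E
```

```text
t 35.5 pos [570.3 -86.8  33.8] tip [568.2 -92.5  58. ] z axis [ 0.081  0.225 -0.971] x axis [-0.341 -0.909 -0.239] F [ 0.7 -0.1  0.1] w 85.1 eff [ -0.5 -39.6  14.5   2.9   0.1  -0. ]
shift tool [-0.0121 -0.0004  0.037 ] unit down in tool [ 0.239 -0.003  0.971]
```

Request:
servo_tool(
  commands=[
    [[0,-0.012,0,0.012,0,0,0],[40,0,0,0.015,0,0,0],[85,0,0,0.01,0,0,0],[85,0.001,0,0.004,0,0,0],[85,0.001,0,0.004,0,0,0],[85,0,0,0,0,0,0],[85,0,0,0,0,0,0]],
  ],
)

```text
clock: 36.05
position: [578.7, -67.8, -5.7]
ee_rot: [-0.566, 0.816, 0.069, 0.1]
contact_force: [0.7, -0.1, -0.2]
gripper_width: 56.8
grasp_force: 0.0
```

```bash
python3 - <<'E'
from h import *
tilt(575.7,-73,10)
E
```

```text
t 36.0 pos [578.7 -67.8  -5.7] tip [576.6 -73.4  18.5] z axis [ 0.085  0.226 -0.97 ] x axis [-0.34  -0.909 -0.242] F [ 0.7 -0.1 -0.2] w 56.8 eff [  0.1 -40.8  13.1   2.6   0.1   0. ]
shift tool [0.002  0.001  0.0083] unit down in tool [0.242 0.    0.97 ]
```

Efforts look normal. I continue down in small steps.

Request:
servo_tool(
  commands=[
    [[85,0.0007,0.001,0.003,0,0,0],[85,0,0,0,0,0,0],[85,0,0,0,0,0,0]],
  ],
)

```text
clock: 36.3
position: [577.7, -67.5, -8.5]
ee_rot: [-0.565, 0.816, 0.069, 0.1]
contact_force: [-0.4, 0.7, 0.2]
gripper_width: 56.9
grasp_force: 0.0
```

Request:
servo_tool(
  commands=[
    [[85,0.0006,0,0.0025,0,0,0],[85,0,0,0,0,0,0],[85,0,0,0,0,0,0]],
  ],
)

```text
clock: 36.55
position: [577.7, -67.3, -11.4]
ee_rot: [-0.565, 0.816, 0.069, 0.1]
contact_force: [0.1, -0.3, 0.7]
gripper_width: 56.8
grasp_force: 0.0
```

```bash
python3 - <<'E'
from h import *
tilt(575.7,-73,10)
E
```

```text
t 36.5 pos [577.7 -67.3 -11.4] tip [575.6 -73.   12.8] z axis [ 0.085  0.227 -0.97 ] x axis [-0.341 -0.909 -0.242] F [ 0.1 -0.3  0.7] w 56.8 eff [ -0.  -41.5  13.1   2.6   0.1   0. ]
shift tool [ 0.0006 -0.0001  0.0028] unit down in tool [ 0.242 -0.     0.97 ]
```

Request:
servo_tool(
  commands=[
    [[85,0.0004,0,0.0015,0,0,0],[85,0,0,0,0,0,0],[85,0,0,0,0,0,0]],
  ],
)

```text
clock: 36.8
position: [577.7, -67.3, -13.0]
ee_rot: [-0.565, 0.816, 0.069, 0.1]
contact_force: [0.1, 0.4, -0.4]
gripper_width: 57.1
grasp_force: 0.0
```

Request:
servo_tool(
  commands=[
    [[85,0.0004,0,0.0015,0,0,0],[85,0,0,0,0,0,0],[85,0,0,0,0,0,0]],
  ],
)

```text
clock: 37.05
position: [577.6, -67.3, -14.6]
ee_rot: [-0.565, 0.816, 0.07, 0.1]
contact_force: [0.5, -0.3, -0.1]
gripper_width: 57.2
grasp_force: 0.0
```

```bash
python3 - <<'E'
from h import *
tilt(575.7,-73,10)
E
```

```text
t 37.0 pos [577.6 -67.3 -14.6] tip [575.5 -73.    9.6] z axis [ 0.085  0.227 -0.97 ] x axis [-0.341 -0.909 -0.242] F [ 0.5 -0.3 -0.1] w 57.2 eff [ -0.  -41.6  13.    2.6   0.1   0. ]
shift tool [-0.0001 -0.0002 -0.0003] unit down in tool [ 0.242 -0.     0.97 ]
```

Request:
servo_tool(
  commands=[
    [[95,0,0,0,0,0,0],[105,0,0,0,0,0,0],[120,0,0,0,0,0,0],[150,0,0,0,0,0,0],[170,0,0,0,0,0,0],[170,0,0,0,0,0,0]],
  ],
)

```text
clock: 37.55
position: [577.8, -67.4, -13.9]
ee_rot: [-0.566, 0.816, 0.069, 0.1]
contact_force: [-1.9, -1.4, 5.6]
gripper_width: 47.7
grasp_force: 61.1
```

```bash
python3 - <<'E'
from h import *
tilt(575.7,-73,10)
E
```

```text
t 37.5 pos [577.8 -67.4 -13.9] tip [575.6 -73.1  10.4] z axis [ 0.085  0.227 -0.97 ] x axis [-0.34  -0.909 -0.242] F [-1.9 -1.4  5.6] w 47.7 eff [  0.4 -38.8  12.7   2.2   0.6  -0. ]
shift tool [-0.     -0.      0.0004] unit down in tool [0.242 0.    0.97 ]
```

Request:
servo_tool(
  commands=[
    [[170,-0.0005,0,-0.002,0,0,0],[170,-0.001,0,-0.004,0,0,0],[170,-0.002,0,-0.008,0,0,0],[170,-0.004,0,-0.016,0,0,0],[170,-0.006,0,-0.024,0,0,0],[170,-0.006,0,-0.024,0,0,0],[170,-0.003,0,-0.012,0,0,0],[170,0,0,0,0,0,0],[170,0,0,0,0,0,0]],
  ],
)

```text
clock: 38.3
position: [577.6, -67.0, 78.5]
ee_rot: [-0.565, 0.816, 0.069, 0.101]
contact_force: [0.5, -0.8, -1.9]
gripper_width: 47.0
grasp_force: 62.1
```

```bash
python3 - <<'E'
from blue import *
blue(13.4+93)
tilt(597,-417,103)
E
```

```text
[ 286  212   59  159 7817] [[286.0, 212.0], [344.0, 212.0], [344.0, 370.0], [286.0, 370.0]]
tape [583.7 -51.8] long dir 69.4 sides 29.4 114.0
t 38.4 pos [576.8 -67.   77.3] tip [574.7 -72.7 101.5] z axis [ 0.083  0.227 -0.97 ] x axis [-0.341 -0.908 -0.242] F [ 0.2  0.1 -2.6] w 47.1 eff [  0.  -40.7  17.1   3.4   0.2  -0. ]
shift tool [ 0.3048 -0.1418 -0.0778] unit down in tool [ 0.242 -0.002  0.97 ]
```

The panel is held level. I carry it to the open mat.

Request:
servo_tool(
  commands=[
    [[170,0.013,-0.0055,-0.003,0,0,0],[170,0.034,-0.015,-0.0085,0,0,0],[170,0.034,-0.015,-0.0085,0,0,0],[170,0.034,-0.015,-0.0085,0,0,0],[170,0.034,-0.015,-0.0085,0,0,0],[170,0.034,-0.015,-0.0085,0,0,0],[170,0.034,-0.015,-0.0085,0,0,0],[170,0.034,-0.015,-0.0085,0,0,0],[170,0.034,-0.015,-0.0085,0,0,0],[170,0.016,-0.007,-0.004,0,0,0]],
  ],
)

```text
clock: 39.18
position: [587.6, -404.5, 73.5]
ee_rot: [-0.564, 0.816, 0.077, 0.098]
contact_force: [-10.0, 12.4, -1.3]
gripper_width: 46.7
grasp_force: 75.9
```

Request:
servo_tool(
  commands=[
    [[170,0.0065,-0.003,-0.0015,0,0,0],[170,0,0,0,0,0,0],[170,0,0,0,0,0,0],[170,0,0,0,0,0,0]],
  ],
)

```text
clock: 39.52
position: [585.7, -409.8, 71.7]
ee_rot: [-0.564, 0.816, 0.079, 0.095]
contact_force: [-10.5, -1.6, -5.4]
gripper_width: 47.3
grasp_force: 73.5
```

```bash
python3 - <<'E'
from blue import *
blue(13.4+93)
tilt(590,-417,25)
E
```

```text
[ 287  212   59  159 7829] [[287.0, 212.0], [345.0, 212.0], [345.0, 370.0], [287.0, 370.0]]
tape [ 589.2 -402.2] long dir 69.5 sides 27.6 107.4
t 39.6 pos [ 585.7 -409.8   71.6] tip [ 584.  -415.7   95.9] z axis [ 0.067  0.236 -0.969] x axis [-0.346 -0.906 -0.244] F [-10.6  -0.6  -5.2] w 47.1 eff [  4.9 -56.5  23.9   2.5   2.1   0.1]
shift tool [ 0.0164 -0.0076  0.0688] unit down in tool [ 0.244 -0.021  0.969]
```

The gripper or panel is touching the guillotine's raised blade (about 10 N in −x), so I back away. The better plan is to put the panel back in its own lane, shifted about 32 mm toward −y, and regrip it at mid-length with a smaller pitch.

Request:
servo_tool(
  commands=[
    [[170,0.007,0.019,-0.001,0,0,0],[170,0.007,0.019,-0.002,0,0,0],[170,0,0,0,0,0,0],[170,0,0,0,0,0,0]],
  ],
)

```text
clock: 39.9
position: [551.3, -411.3, 75.4]
ee_rot: [-0.565, 0.816, 0.071, 0.1]
contact_force: [0.8, -0.3, -1.5]
gripper_width: 47.4
grasp_force: 66.7
```

```bash
python3 - <<'E'
from blue import *
blue(13.4+93)
tilt(575.6-.354*32,-73-.935*32,103)
E
```

```text
[ 286  212   59  159 7815] [[286.0, 212.0], [344.0, 212.0], [344.0, 370.0], [286.0, 370.0]]
tape [ 556.2 -399.5] long dir 69.4 sides 28.6 111.0
t 40.0 pos [ 552.2 -411.4   75.8] tip [ 550.2 -417.1  100. ] z axis [ 0.083  0.228 -0.97 ] x axis [-0.342 -0.908 -0.243] F [ 0.4 -0.9 -2.7] w 47.3 eff [ -0.4 -51.7  17.9   3.6  -0.2   0. ]
shift tool [-0.2908  0.0972  0.0699] unit down in tool [ 0.243 -0.003  0.97 ]
```

Request:
servo_tool(
  commands=[
    [[170,-0.013,0.0045,0.003,0,0,0],[170,-0.036,0.012,0.0087,0,0,0],[170,-0.036,0.012,0.0087,0,0,0],[170,-0.036,0.012,0.0087,0,0,0],[170,-0.036,0.012,0.0087,0,0,0],[170,-0.036,0.012,0.0087,0,0,0],[170,-0.036,0.012,0.0087,0,0,0],[170,-0.036,0.012,0.0087,0,0,0],[170,-0.018,0.006,0.0045,0,0,0],[170,-0.008,0.0025,0.0015,0,0,0]],
  ],
)

```text
clock: 40.78
position: [567.2, -93.5, 79.7]
ee_rot: [-0.567, 0.815, 0.07, 0.1]
contact_force: [-1.0, -0.0, -2.0]
gripper_width: 47.1
grasp_force: 66.6
```

Request:
servo_tool(
  commands=[
    [[170,0,0,0,0,0,0],[170,0,0,0,0,0,0],[170,0,0,0,0,0,0]],
  ],
)

```text
clock: 41.03
position: [567.3, -98.3, 79.9]
ee_rot: [-0.565, 0.816, 0.069, 0.1]
contact_force: [-0.1, 0.3, -0.9]
gripper_width: 47.2
grasp_force: 66.7
```

```bash
python3 - <<'E'
from blue import *
blue(13.4+93)
tilt(575.6-.354*32,-73-.935*32,20)
E
```

```text
[ 286  212   59  159 7819] [[286.0, 212.0], [344.0, 212.0], [344.0, 370.0], [286.0, 370.0]]
tape [574.  -81.5] long dir 69.4 sides 29.7 115.3
t 41.1 pos [567.1 -98.6  79.9] tip [ 565.  -104.2  104.1] z axis [ 0.085  0.226 -0.97 ] x axis [-0.342 -0.908 -0.242] F [-0.2 -0.3 -1.6] w 47.2 eff [  0.4 -39.2  16.5   3.2   0.1   0. ]
shift tool [0.0194 0.0011 0.0819] unit down in tool [ 0.242 -0.     0.97 ]
```

Request:
servo_tool(
  commands=[
    [[170,0.004,0.001,0.016,0,0,0],[170,0.006,0,0.025,0,0,0],[170,0.006,0,0.025,0,0,0],[170,0.003,0,0.014,0,0,0],[170,0.001,0,0.004,0,0,0],[170,0.001,0,0.003,0,0,0],[170,0,0,0,0,0,0],[170,0,0,0,0,0,0]],
  ],
)

```text
clock: 41.75
position: [567.2, -97.0, -8.3]
ee_rot: [-0.565, 0.816, 0.069, 0.101]
contact_force: [0.1, 0.3, -0.8]
gripper_width: 47.0
grasp_force: 66.7
```

Request:
servo_tool(
  commands=[
    [[170,0.0005,0,0.002,0,0,0],[170,0.0003,0,0.0012,0,0,0],[170,0,0,0,0,0,0],[170,0,0,0,0,0,0]],
  ],
)

```text
clock: 42.08
position: [566.5, -96.3, -12.2]
ee_rot: [-0.566, 0.816, 0.069, 0.1]
contact_force: [0.1, -0.3, -0.5]
gripper_width: 47.1
grasp_force: 66.7
```

```bash
python3 - <<'E'
from h import *
tilt(564.3,-103,10.4)
E
```

```text
t 42.1 pos [566.5 -96.3 -12.2] tip [ 564.3 -102.    12.1] z axis [ 0.085  0.227 -0.97 ] x axis [-0.34  -0.909 -0.242] F [ 0.1 -0.3 -0.5] w 47.1 eff [ -0.  -42.4  13.5   2.7   0.    0. ]
shift tool [ 0.0014 -0.0003  0.0014] unit down in tool [0.242 0.001 0.97 ]
```

Request:
servo_tool(
  commands=[
    [[170,0.0004,0,0.0014,0,0,0],[170,0,0,0,0,0,0],[140,0,0,0,0,0,0],[110,0,0,0,0,0,0],[85,0,0,0,0,0,0],[85,0,0,0,0,0,0],[85,-0.002,0,-0.01,0,0,0],[40,-0.006,0,-0.025,0,0,0],[0,-0.006,0,-0.025,0,0,0]],
  ],
)

```text
clock: 42.83
position: [565.2, -97.4, 48.0]
ee_rot: [-0.565, 0.816, 0.07, 0.099]
contact_force: [1.0, 0.4, 0.7]
gripper_width: 79.1
grasp_force: 0.0
```

Request:
servo_tool(
  commands=[
    [[0,-0.012,0,0,0,3,0],[0,-0.012,0,0,0,3,0],[0,0,0,0,0,0,0],[0,0,0,0,0,0,0],[0,0,0,0,0,0,0]],
  ],
)

```text
clock: 43.25
position: [573.9, -75.2, 53.1]
ee_rot: [-0.568, 0.82, 0.04, 0.058]
contact_force: [0.7, 1.1, -1.1]
gripper_width: 85.3
grasp_force: 0.0
```

```bash
python3 - <<'E'
from blue import *
blue(13.4)
tilt(573,-82,25)
E
```

```text
[ 294  115   43  161 6079] [[294.0, 115.0], [336.0, 115.0], [336.0, 275.0], [294.0, 275.0]]
tape [572.6 -80. ] long dir 69.4 sides 27.5 115.6
t 43.3 pos [573.9 -75.6  52.8] tip [572.6 -78.9  77.6] z axis [ 0.049  0.131 -0.99 ] x axis [-0.348 -0.927 -0.14 ] F [-0.6 -0.6 -0.6] w 85.6 eff [  0.4 -39.   15.    3.2   0.1   0. ]
shift tool [ 0.0101 -0.0014  0.0517] unit down in tool [ 0.14 -0.    0.99]
```

Request:
servo_tool(
  commands=[
    [[0,0.003,-0.001,0.02,0,0,0],[40,0.003,0,0.02,0,0,0],[85,0.0028,0,0.012,0,0,0],[85,0.0006,0,0.004,0,0,0],[85,0.0006,0,0.004,0,0,0],[85,0,0,0,0,0,0],[85,0,0,0,0,0,0]],
  ],
)

```text
clock: 43.88
position: [575.1, -77.4, -7.5]
ee_rot: [-0.568, 0.82, 0.039, 0.058]
contact_force: [0.2, -0.3, 0.5]
gripper_width: 57.0
grasp_force: 0.0
```

Request:
servo_tool(
  commands=[
    [[85,0.0004,0,0.003,0,0,0],[85,0,0,0,0,0,0],[85,0,0,0,0,0,0]],
  ],
)

```text
clock: 44.13
position: [574.8, -77.0, -10.6]
ee_rot: [-0.568, 0.82, 0.04, 0.058]
contact_force: [-0.7, -0.7, -0.4]
gripper_width: 57.2
grasp_force: 0.0
```

```bash
python3 - <<'E'
from h import *
tilt(572.8,-80.5,9.5)
E
```

```text
t 44.1 pos [574.8 -77.  -10.6] tip [573.6 -80.3  14.1] z axis [ 0.05  0.13 -0.99] x axis [-0.347 -0.927 -0.139] F [-0.7 -0.7 -0.4] w 57.2 eff [ -0.  -41.   12.9   2.7   0.1   0. ]
shift tool [0.0011 0.0006 0.0045] unit down in tool [0.139 0.001 0.99 ]
```

Efforts are still normal. I go down the last 4 mm in steps, checking effort.

Request:
servo_tool(
  commands=[
    [[85,0.0004,0.0005,0.0022,0,0,0],[85,0,0,0,0,0,0],[85,0,0,0,0,0,0]],
  ],
)

```text
clock: 44.38
position: [574.0, -77.0, -13.3]
ee_rot: [-0.568, 0.82, 0.04, 0.057]
contact_force: [-0.3, 0.4, -0.3]
gripper_width: 56.9
grasp_force: 0.0
```

```bash
python3 - <<'E'
from h import *
tilt(572.8,-80.5,9.5)
E
```

```text
t 44.4 pos [574.  -77.  -13.3] tip [572.8 -80.2  11.4] z axis [ 0.049  0.13  -0.99 ] x axis [-0.347 -0.927 -0.139] F [-0.3  0.4 -0.3] w 56.9 eff [  0.  -41.1  12.8   2.7   0.1   0. ]
shift tool [ 0.0005 -0.0001  0.0019] unit down in tool [ 0.139 -0.     0.99 ]
```

Request:
servo_tool(
  commands=[
    [[85,0.0002,0,0.0017,0,0,0],[85,0,0,0,0,0,0],[85,0,0,0,0,0,0]],
  ],
)

```text
clock: 44.63
position: [574.0, -77.0, -15.2]
ee_rot: [-0.568, 0.82, 0.04, 0.057]
contact_force: [0.5, 0.1, -0.2]
gripper_width: 56.7
grasp_force: 0.0
```

```bash
python3 - <<'E'
from h import *
tilt(572.8,-80.5,9.5)
E
```

```text
t 44.6 pos [574.  -77.  -15.2] tip [572.8 -80.2   9.6] z axis [ 0.048  0.13  -0.99 ] x axis [-0.347 -0.927 -0.139] F [ 0.5  0.1 -0.2] w 56.7 eff [  0.  -41.2  12.7   2.7   0.1   0. ]
shift tool [ 0.0003 -0.0001  0.0001] unit down in tool [ 0.139 -0.     0.99 ]
```

Clear of the oven with the 8° pitch. I close and lift.

Request:
servo_tool(
  commands=[
    [[95,0,0,0,0,0,0],[105,0,0,0,0,0,0],[120,0,0,0,0,0,0],[150,0,0,0,0,0,0],[170,0,0,0,0,0,0],[170,0,0,0,0,0,0]],
  ],
)

```text
clock: 45.13
position: [573.9, -77.0, -14.4]
ee_rot: [-0.568, 0.82, 0.04, 0.057]
contact_force: [-2.2, 0.2, 6.0]
gripper_width: 47.3
grasp_force: 61.0
```

Request:
servo_tool(
  commands=[
    [[170,-0.0003,0,-0.002,0,0,0],[170,-0.0006,0,-0.004,0,0,0],[170,-0.001,0,-0.008,0,0,0],[170,-0.002,0,-0.016,0,0,0],[170,-0.003,0,-0.024,0,0,0],[170,-0.003,0,-0.024,0,0,0],[170,-0.001,0,-0.008,0,0,0],[170,0,0,0,0,0,0],[170,0,0,0,0,0,0]],
  ],
)

```text
clock: 45.88
position: [573.3, -77.9, 71.4]
ee_rot: [-0.568, 0.82, 0.04, 0.058]
contact_force: [-0.1, -0.6, -3.6]
gripper_width: 47.3
grasp_force: 62.1
```

```bash
python3 - <<'E'
from blue import *
blue(13.4+86)
tilt(559.9,-246.5,97)
E
```

```text
[  284   154    63   205 11003] [[284.0, 358.0], [284.0, 154.0], [346.0, 154.0], [346.0, 358.0]]
tape [572.6 -80.7] long dir 69.4 sides 116.7 29.2
t 45.9 pos [572.6 -77.9  70.4] tip [571.4 -81.2  95.2] z axis [ 0.047  0.131 -0.99 ] x axis [-0.348 -0.927 -0.139] F [-0.2 -0.5 -1.8] w 47.4 eff [  0.  -40.4  16.6   3.6   0.1  -0. ]
shift tool [ 0.157  -0.0473 -0.024 ] unit down in tool [ 0.139 -0.002  0.99 ]
```

Request:
servo_tool(
  commands=[
    [[170,0.012,-0.004,-0.002,0,0,0],[170,0.032,-0.0097,-0.005,0,0,0],[170,0.032,-0.0097,-0.005,0,0,0],[170,0.032,-0.0097,-0.005,0,0,0],[170,0.032,-0.0097,-0.005,0,0,0],[170,0.012,-0.0033,-0.0015,0,0,0],[170,0.005,-0.0012,-0.0005,0,0,0.9],[170,0,0,0,0,0,0],[170,0,0,0,0,0,0],[170,0,0,0,0,0,0]],
  ],
)

```text
clock: 46.77
position: [562.1, -242.1, 73.1]
ee_rot: [-0.562, 0.824, 0.041, 0.057]
contact_force: [0.5, 0.5, -1.8]
gripper_width: 47.5
grasp_force: 62.1
```

```bash
python3 - <<'E'
from blue import *
blue(13.4+86)
tilt(559.9,-246.5,55); go(0,0,0)
d=cams.get_image("wrist");np.savez("w13.npz",**d)
E
```

```text
[  284   154    63   205 10991] [[284.0, 358.0], [284.0, 154.0], [346.0, 154.0], [346.0, 358.0]]
tape [ 561.9 -243.7] long dir 68.6 sides 118.2 29.6
t 46.8 pos [ 562.3 -242.    73.4] tip [ 561.1 -245.3   98.1] z axis [ 0.048  0.131 -0.99 ] x axis [-0.361 -0.922 -0.139] F [-1.  -0.9 -1.6] w 47.4 eff [ -0.4 -42.8  16.7   3.6   0.   -0. ]
shift tool [0.0076 0.0006 0.0425] unit down in tool [ 0.139 -0.003  0.99 ]
t 46.8 pos [ 562.3 -242.    73.4] phi -111.4 tilt [0.0481 0.1308] j [-0.22  0.5  -0.13 -0.17 -0.94 -0.05] F [-1.  -0.9 -1.6] w 47.4 g 62
turn az 0.0 then shift [-0.0206  0.6118  0.0734]
```

Request:
servo_tool(
  commands=[
    [[170,0.0025,0,0,0,0,0],[170,0.002,0,0.015,0,0,0],[170,0.0028,0,0.02,0,0,0],[170,0,0,0,0,0,0],[170,0,0,0,0,0,0]],
  ],
)

```text
clock: 47.28
position: [560.5, -245.0, 37.1]
ee_rot: [-0.562, 0.824, 0.041, 0.056]
contact_force: [-0.5, 0.0, -1.8]
gripper_width: 47.4
grasp_force: 62.4
```

```bash
python3 - <<'E'
from blue import *
blue(13.4+86-35)
tilt(560.5,-246.7,62)
E
```

```text
[  284   154    63   205 11002] [[284.0, 358.0], [284.0, 154.0], [346.0, 154.0], [346.0, 358.0]]
tape [ 560.2 -247.3] long dir 68.6 sides 117.3 29.4
t 47.3 pos [ 561.6 -245.5   38.3] tip [ 560.4 -248.7   63. ] z axis [ 0.049  0.13  -0.99 ] x axis [-0.361 -0.922 -0.139] F [ 1.1  0.1 -1.2] w 47.4 eff [ -0.  -43.   15.1   3.2  -0.    0. ]
shift tool [-0.0018  0.0006  0.0013] unit down in tool [ 0.139 -0.002  0.99 ]
```

Request:
servo_tool(
  commands=[
    [[170,0.0005,0,0.006,0,0,0],[170,0.0011,0,0.008,0,0,0],[170,0.0004,0,0.003,0,0,0],[170,0,0,0,0,0,0],[170,0,0,0,0,0,0]],
  ],
)

```text
clock: 47.75
position: [561.3, -245.2, 20.6]
ee_rot: [-0.562, 0.824, 0.04, 0.057]
contact_force: [0.3, 0.8, -2.2]
gripper_width: 47.3
grasp_force: 62.4
```

```bash
python3 - <<'E'
from h import *
tilt(560.5,-247.5,35)
E
```

```text
t 47.8 pos [ 561.3 -245.2   20.6] tip [ 560.1 -248.5   45.3] z axis [ 0.048  0.13  -0.99 ] x axis [-0.362 -0.922 -0.139] F [ 0.3  0.8 -2.2] w 47.3 eff [  0.  -44.3  15.1   3.2  -0.    0. ]
shift tool [ 0.0004 -0.0001  0.0104] unit down in tool [ 0.139 -0.003  0.99 ]
```

Request:
servo_tool(
  commands=[
    [[170,0.0005,0,0.004,0,0,0],[170,0.0003,0,0.002,0,0,0],[170,0,0,0,0,0,0],[170,0,0,0,0,0,0]],
  ],
)

```text
clock: 48.08
position: [561.3, -245.1, 14.6]
ee_rot: [-0.562, 0.824, 0.04, 0.057]
contact_force: [-0.6, 0.1, -1.8]
gripper_width: 47.1
grasp_force: 62.4
```

```bash
python3 - <<'E'
from h import *
tilt(560.5,-247.5,35)
E
```

```text
t 48.1 pos [ 561.3 -245.1   14.6] tip [ 560.1 -248.4   39.3] z axis [ 0.049  0.13  -0.99 ] x axis [-0.362 -0.922 -0.139] F [-0.6  0.1 -1.8] w 47.1 eff [  0.  -44.7  15.    3.2  -0.    0. ]
shift tool [-0.0004 -0.      0.0044] unit down in tool [ 0.139 -0.002  0.99 ]
```

Request:
servo_tool(
  commands=[
    [[170,0.0003,0,0.002,0,0,0],[170,0.0002,0,0.0015,0,0,0],[170,0,0,0,0,0,0],[170,0,0,0,0,0,0]],
  ],
)

```text
clock: 48.42
position: [561.3, -245.1, 11.1]
ee_rot: [-0.562, 0.824, 0.04, 0.057]
contact_force: [1.1, 0.4, -2.0]
gripper_width: 47.5
grasp_force: 62.4
```

Request:
servo_tool(
  commands=[
    [[170,0.0001,0,0.001,0,0,0],[170,0,0,0,0,0,0],[170,0,0,0,0,0,0]],
  ],
)

```text
clock: 48.67
position: [561.4, -245.1, 10.2]
ee_rot: [-0.562, 0.824, 0.04, 0.057]
contact_force: [-0.8, 0.4, -2.1]
gripper_width: 47.2
grasp_force: 62.4
```

Request:
servo_tool(
  commands=[
    [[170,0.0001,0,0.001,0,0,0],[170,0,0,0,0,0,0],[170,0,0,0,0,0,0]],
  ],
)

```text
clock: 48.92
position: [561.6, -245.1, 9.8]
ee_rot: [-0.562, 0.824, 0.04, 0.057]
contact_force: [-1.4, 0.9, 2.9]
gripper_width: 47.4
grasp_force: 63.0
```

The panel is seated (contact at the predicted height). I release it and rise.

Request:
servo_tool(
  commands=[
    [[150,0,0,0,0,0,0],[125,0,0,0,0,0,0],[100,0,0,0,0,0,0],[85,0,0,0,0,0,0],[85,0,0,0,0,0,0],[85,-0.0014,0,-0.01,0,0,0],[85,-0.0042,0,-0.03,0,0,0],[40,-0.0042,0,-0.03,0,0,0],[0,-0.0042,0,-0.03,0,0,0],[0,0,0,0,0,4,0]],
  ],
)

```text
clock: 49.75
position: [565.8, -249.1, 118.6]
ee_rot: [-0.562, 0.826, 0.014, 0.032]
contact_force: [-0.1, -0.8, 1.1]
gripper_width: 85.5
grasp_force: 0.0
```

Request:
servo_tool(
  commands=[
    [[0,0,0,0,0,4,0],[0,0,0,0,0,0,0],[0,0,0,0,0,0,0],[0,0,0,0,0,0,0]],
  ],
)

```text
clock: 50.08
position: [561.6, -245.1, 110.3]
ee_rot: [-0.563, 0.826, 0.001, -0.0]
contact_force: [-0.1, 0.7, -0.3]
gripper_width: 85.6
grasp_force: 0.0
```

```bash
python3 - <<'E'
from blue import *
blue(30+7.4)
d=cams.get_image("wrist");np.savez("w14.npz",**d);cv2.imwrite("pics/w14.png",d["frame"])
tilt(0,0,0); go(452.2,-89.7,100,-13)
E
```

```text
[ 298  121   35  145 4667] [[298.0, 121.0], [332.0, 121.0], [332.0, 265.0], [298.0, 265.0]]
tape [ 560.4 -248.8] long dir 68.6 sides 25.8 114.2
t 50.2 pos [ 561.6 -245.6  110.1] tip [ 561.6 -245.7  135.1] z axis [-0.002  0.001 -1.   ] x axis [-0.366 -0.931 -0.001] F [-0.   0.3 -0.1] w 85.6 eff [  0.2 -40.4  16.7   3.7  -0.    0. ]
shift tool [-0.0228  0.6123  0.1365] unit down in tool [ 0.001 -0.002  1.   ]
t 50.2 pos [ 561.6 -245.6  110.1] phi -111.5 tilt [-0.0018  0.0015] j [-0.15  0.45 -0.15 -0.   -0.97 -0.22] F [-0.   0.3 -0.1] w 85.6 g 0
turn az -98.49 then shift [-0.1417 -0.1273  0.0101]
```

Request:
servo_tool(
  commands=[
    [[0,0,0,0,0,0,-7],[0,0,0,0,0,0,-7],[0,0,0,0,0,0,-7],[0,0,0,0,0,0,-7],[0,0,0,0,0,0,-7],[0,0,0,0,0,0,-7],[0,0,0,0,0,0,-7],[0,0,0,0,0,0,-7],[0,0,0,0,0,0,-7],[0,0,0,0,0,0,-7]],
  ],
)

```text
clock: 51.02
position: [561.5, -245.9, 110.0]
ee_rot: [0.936, -0.352, -0.001, -0.0]
contact_force: [-0.6, -0.5, -0.1]
gripper_width: 85.3
grasp_force: 0.0
```

Request:
servo_tool(
  commands=[
    [[0,0,0,0,0,0,-7],[0,0,0,0,0,0,-7],[0,0,0,0,0,0,-7],[0,0,0,0,0,0,-7],[0,-0.018,-0.016,0,0,0,-0.5],[0,-0.028,-0.025,0,0,0,0],[0,-0.028,-0.025,0,0,0,0],[0,-0.028,-0.025,0,0,0,0],[0,-0.026,-0.024,0,0,0,0],[0,-0.013,-0.012,0,0,0,0]],
  ],
)

```text
clock: 51.85
position: [450.1, -88.4, 110.4]
ee_rot: [0.994, -0.113, -0.002, -0.001]
contact_force: [0.8, 0.2, -0.5]
gripper_width: 85.4
grasp_force: 0.0
```

Request:
servo_tool(
  commands=[
    [[0,0,0,0,0,0,0],[0,0,0,0,0,0,0],[0,0,0,0,0,0,0]],
  ],
)

```text
clock: 52.1
position: [453.7, -90.2, 110.8]
ee_rot: [0.994, -0.113, -0.001, -0.0]
contact_force: [-0.4, -0.3, -0.2]
gripper_width: 85.6
grasp_force: 0.0
```

```bash
python3 - <<'E'
from h import *
go(452.2,-89.7,-13,-13)
d=cams.get_image("wrist");np.savez("w15.npz",**d);g=cv2.cvtColor(d["frame"],cv2.COLOR_BGR2GRAY)
# plate outline: bright low-saturation blob
hsv=cv2.cvtColor(d["frame"],cv2.COLOR_BGR2HSV);m=cv2.inRange(hsv,(0,0,130),(180,60,255));n,l,s,c=cv2.connectedComponentsWithStats(m)
for i in np.argsort(-s[1:,4])[:5]+1: print(s[i],c[i].round(),ray(d,*c[i],14).round())
print("expected plate centre px",proj(d,[452.2,-89.7,11]).round())
E
```

```text
t 52.1 pos [453.7 -90.2 110.8] phi -13.0 tilt [-0.0009  0.0009] j [ 0.16  0.22 -0.52 -0.   -0.84  1.19] F [-0.4 -0.3 -0.2] w 85.6 g 0
turn az 0.04 then shift [-0.0016 -0.0002  0.1238]
[   63     0   577   111 46807] [324.  52.] [ 557. -121.   14.]
[ 270  140   93  104 7418] [315. 189.] [457. -91.  14.]
[ 532  163   86   76 4749] [572. 200.] [ 400. -299.   14.]
[ 601  269   39  131 2760] [626. 348.] [ 231. -353.   14.]
[ 263  264   53   40 1072] [290. 283.] [375. -49.  14.]
expected plate centre px [[315. 194.]]
```

```bash
python3 - <<'E'
from h import *
d=dict(np.load("w15.npz"));hsv=cv2.cvtColor(d["frame"],cv2.COLOR_BGR2HSV);m=cv2.inRange(hsv,(0,0,130),(180,60,255));n,l,s,c=cv2.connectedComponentsWithStats(m)
i=[k for k in range(n) if s[k][0]==270][0]
cn=cv2.findContours((l==i).astype(np.uint8),cv2.RETR_EXTERNAL,cv2.CHAIN_APPROX_NONE)[0][0];hull=cv2.convexHull(cn);q=cv2.approxPolyDP(hull,6,True)[:,0];print(q.tolist())
q=q if len(q)==4 else cv2.boxPoints(cv2.minAreaRect(hull))
fit([ray(d,u,v,11) for u,v in q],"plate")
E
```

```text
[[271, 140], [362, 142], [355, 243], [273, 241]]
plate [451.9 -90.1] long dir 165.7 sides 72.7 88.8
```

Request:
servo_tool(
  commands=[
    [[0,-0.0016,0,0.03,0,0,0],[0,0,0,0.035,0,0,0],[0,0,0,0.03,0,0,0],[30,0,0,0.018,0,0,0],[80,0,0,0.008,0,0,0],[80,0,0,0,0,0,0],[80,0,0,0,0,0,0],[80,0,0,0,0,0,0]],
  ],
)

```text
clock: 52.82
position: [452.4, -89.5, -9.5]
ee_rot: [0.994, -0.113, 0.0, -0.001]
contact_force: [-0.6, 0.2, 0.1]
gripper_width: 58.8
grasp_force: 0.0
```

Request:
servo_tool(
  commands=[
    [[80,0,0,0.002,0,0,0],[110,0,0,0,0,0,0],[140,0,0,0,0,0,0],[170,0,0,0,0,0,0],[200,0,0,0,0,0,0],[200,0,0,0,0,0,0],[200,0,0,0,0,0,0]],
  ],
)

```text
clock: 53.4
position: [451.6, -89.4, -11.2]
ee_rot: [0.994, -0.112, -0.0, -0.0]
contact_force: [-0.5, -0.4, 6.2]
gripper_width: 43.8
grasp_force: 60.3
```

```bash
python3 - <<'E'
from h import *
go(559.9,-246.5,80,-21.5)
E
```

```text
t 53.4 pos [451.6 -89.4 -11.2] phi -12.9 tilt [-0.0003  0.0006] j [ 0.16  0.41 -0.65 -0.   -0.51  1.19] F [-0.5 -0.4  6.2] w 43.8 g 60
turn az 8.61 then shift [ 0.1584  0.1065 -0.0912]
```

Request:
servo_tool(
  commands=[
    [[200,0,0,-0.004,0,0,0],[200,0,0,-0.012,0,0,0],[200,0,0,-0.03,0,0,0],[200,0,0,-0.03,0,0,0],[200,0,0,-0.014,0,0,0],[200,0,0,0,0,0,4.3],[200,0,0,0,0,0,4.3],[200,0.014,0.0095,0,0,0,0],[200,0.03,0.02,0,0,0,0],[200,0.033,0.022,0,0,0,0]],
  ],
)

```text
clock: 54.23
position: [503.1, -165.2, 77.5]
ee_rot: [0.983, -0.186, -0.002, -0.001]
contact_force: [0.6, 0.6, -3.3]
gripper_width: 43.9
grasp_force: 62.4
```

Request:
servo_tool(
  commands=[
    [[200,0.033,0.022,0,0,0,0],[200,0.028,0.019,0,0,0,0],[200,0.014,0.01,0,0,0,0],[200,0.006,0.004,0,0,0,0],[200,0,0,0,0,0,0],[200,0,0,0,0,0,0],[200,0,0,0,0,0,0],[200,0,0,0,0,0,0]],
  ],
)

```text
clock: 54.9
position: [558.2, -245.2, 77.3]
ee_rot: [0.983, -0.186, -0.001, -0.0]
contact_force: [0.3, 0.6, -3.7]
gripper_width: 43.8
grasp_force: 62.4
```

```bash
python3 - <<'E'
from h import *
go(560.3,-246.5,50,-21.4)
d=cams.get_image("wrist");np.savez("w16.npz",**d)
hsv=cv2.cvtColor(d["frame"],cv2.COLOR_BGR2HSV);m=cv2.inRange(hsv,(0,0,130),(180,60,255));n,l,s,c=cv2.connectedComponentsWithStats(m)
for i in np.argsort(-s[1:,4])[:4]+1:
    hull=cv2.convexHull(cv2.findContours((l==i).astype(np.uint8),cv2.RETR_EXTERNAL,cv2.CHAIN_APPROX_NONE)[0][0]);q=cv2.approxPolyDP(hull,6,True)[:,0];print(s[i],q.tolist())
    if len(q)==4: fit([ray(d,u,v,arm.read_state()["position"][2]+22.2) for u,v in q],"plate?")
E
```

```text
t 54.9 pos [ 558.2 -245.2   77.3] phi -21.5 tilt [-0.0028  0.0013] j [-0.15  0.48 -0.2  -0.   -0.9   1.35] F [ 0.3  0.6 -3.7] w 43.8 g 62
turn az -0.06 then shift [0.0024 0.0005 0.0273]
[  118     0   384   171 37386] [[501, 0], [447, 102], [308, 142], [167, 170], [118, 49], [161, 0]]
[  222   173   194   147 13553] [[222, 178], [415, 177], [409, 245], [367, 317], [335, 317], [235, 262]]
[ 482  173  158   95 5350] [[639, 173], [638, 240], [486, 267], [482, 204]]
plate? [ 536.7 -360. ] long dir 80.5 sides 33.6 70.2
[   0    0   40   48 1253] [[23, 0], [39, 36], [0, 47], [0, 0]]
plate? [ 698.9 -176.3] long dir 154.5 sides 14.4 12.8
```

```bash
python3 - <<'E'
from h import *
d=dict(np.load("w16.npz"));g=cv2.cvtColor(d["frame"],cv2.COLOR_BGR2GRAY)
a=np.radians(-21.5);R=np.array([[np.cos(a),-np.sin(a)],[np.sin(a),np.cos(a)]]);p=np.array([558.2,-245.2])
for o in((33,-26),(33,26),(-33,26),(-33,-26),(44,37),(44,-37)):
    w=np.r_[R@o+p,99.5];u,v=proj(d,w)[0];x0,y0=int(u)-22,int(v)-22
    c=g[max(y0,0):y0+44,x0:x0+44]; k=cv2.connectedComponentsWithStats((c<110).astype(np.uint8))
    print(o,(round(u),round(v)),[(s[4],(ct+[x0,max(y0,0)]).round(1).tolist()) for s,ct in list(zip(k[2],k[3]))[1:] if s[4]>15])
    if o==(33,-26): print(c[::4,::2])
E
```

```text
(33, -26) (371, 200) [(np.int32(275), [370.3, 201.2])]
[[187 188 184 190 194 192 187 182 181 185 188 186 181 183 180 182 186 185
  183 182 176 170]
 [186 184 183 190 190 190 183 180 179 184 186 182 181 183 185 187 189 188
  185 185 178 178]
 [186 182 183 189 190 187 182 180 180 149 125 143 147 148 148 143 153 169
  187 184 177 179]
 [187 182 184 190 189 189 163 127 161 161 160 160 159 160 159 159 159 159
  134 160 178 179]
 [187 181 186 190 192 131 150 156 155 154 156 154 154 154 153 155 154 156
  125 133 162 181]
 [187 180 185 192 169  96  72  76  64  64  56  57  76  74  65  63  55  52
  123  91 172 181]
 [186 178 188 193 162  90  56  59  59  59  58  59  59  58  59  59  55 122
  124 121 181 183]
 [186 179 189 192 190 140  85  64  59  58  58  58  58  56  61 117 131 127
  123 182 179 186]
 [185 180 189 191 189 180 149 126 104 111 119 124 125 126 125 124 128 174
  188 179 180 187]
 [185 182 192 190 188 182 182 180 173 170 163 165 170 174 191 196 193 189
  183 179 181 188]
 [185 184 192 191 188 183 183 182 188 187 184 183 186 187 189 191 188 188
  182 180 183 187]]
(33, 26) (257, 200) [(np.int32(179), [252.7, 191.7]), (np.int32(36), [235.4, 210.8])]
(-33, 26) (264, 321) [(np.int32(1518), [259.6, 321.1]), (np.int32(66), [281.5, 301.5])]
(-33, -26) (365, 321) [(np.int32(1013), [372.1, 321.5]), (np.int32(27), [343.1, 330.2])]
(44, 37) (231, 176) [(np.int32(1149), [225.8, 168.9]), (np.int32(82), [249.2, 191.2])]
(44, -37) (397, 176) [(np.int32(973), [398.8, 165.5]), (np.int32(20), [379.5, 196.5]), (np.int32(18), [403.0, 196.5])]
```

Request:
servo_tool(
  commands=[
    [[200,0.002,0,0.008,0,0,0],[200,0,0,0.014,0,0,0],[200,0,0,0.008,0,0,0],[200,0,0,0,0,0,0],[200,0,0,0,0,0,0],[200,0,0,0,0,0,0]],
  ],
)

```text
clock: 55.45
position: [561.2, -247.2, 47.5]
ee_rot: [0.982, -0.187, -0.001, -0.0]
contact_force: [-0.4, 0.0, -3.2]
gripper_width: 44.1
grasp_force: 62.4
```

```bash
python3 - <<'E'
from h import *
go(560.1,-246,36,-21.5)
E
```

```text
t 55.5 pos [ 561.2 -247.2   47.5] phi -21.5 tilt [-0.0015  0.0004] j [-0.15  0.52 -0.22 -0.   -0.83  1.35] F [-0.4  0.  -3.2] w 44.1 g 62
turn az -0.01 then shift [-0.0015 -0.0007  0.0115]
```

Request:
servo_tool(
  commands=[
    [[200,-0.0012,-0.0007,0.001,0,0,0],[200,0,0,0.003,0,0,0],[200,0,0,0,0,0,0],[200,0,0,0,0,0,0]],
  ],
)

```text
clock: 55.78
position: [559.9, -246.0, 43.2]
ee_rot: [0.982, -0.187, -0.001, -0.0]
contact_force: [-0.9, 0.6, -3.6]
gripper_width: 43.5
grasp_force: 62.4
```

Request:
servo_tool(
  commands=[
    [[200,0,0,0.002,0,0,0],[200,0,0,0.002,0,0,0],[200,0,0,0,0,0,0],[200,0,0,0,0,0,0]],
  ],
)

```text
clock: 56.12
position: [559.8, -246.0, 38.9]
ee_rot: [0.982, -0.187, -0.001, -0.0]
contact_force: [0.5, 0.9, -3.1]
gripper_width: 43.8
grasp_force: 62.4
```

Request:
servo_tool(
  commands=[
    [[200,0,0,0.002,0,0,0],[200,0,0,0.002,0,0,0],[200,0,0,0,0,0,0]],
  ],
)

```text
clock: 56.37
position: [559.6, -245.9, 34.6]
ee_rot: [0.982, -0.187, -0.002, -0.0]
contact_force: [-0.6, 0.1, -3.5]
gripper_width: 44.0
grasp_force: 62.4
```

Request:
servo_tool(
  commands=[
    [[200,0,0,0.002,0,0,0],[200,0,0,0.002,0,0,0],[200,0,0,0,0,0,0],[200,0,0,0,0,0,0]],
  ],
)

```text
clock: 56.7
position: [559.8, -246.0, 31.0]
ee_rot: [0.982, -0.187, -0.001, -0.0]
contact_force: [0.0, 0.1, -3.0]
gripper_width: 44.1
grasp_force: 62.4
```

Request:
servo_tool(
  commands=[
    [[200,0,0,0.002,0,0,0],[200,0,0,0.0015,0,0,0],[200,0,0,0,0,0,0]],
  ],
)

```text
clock: 56.95
position: [559.6, -245.9, 27.3]
ee_rot: [0.982, -0.187, -0.001, -0.0]
contact_force: [-0.8, -0.0, -3.5]
gripper_width: 43.9
grasp_force: 62.4
```

```bash
python3 - <<'E'
from h import *
go(560.1,-246,23,-21.5)
print(arm.read_state()["joint_efforts"].round(1))
E
```

```text
t 57.0 pos [ 559.6 -245.9   27.3] phi -21.5 tilt [-0.0028  0.001 ] j [-0.15  0.54 -0.24 -0.   -0.79  1.35] F [-0.8 -0.  -3.5] w 43.9 g 62
turn az -0.04 then shift [ 0.0004 -0.0001  0.0043]
[  0.  -44.7  15.7   3.7   0.    0. ]
```

The plate is over the posts with no contact force. I lower the last 4 mm.

Request:
servo_tool(
  commands=[
    [[200,0,0,0.0015,0,0,0],[200,0,0,0.0015,0,0,0],[200,0,0,0,0,0,0],[200,0,0,0,0,0,0]],
  ],
)

```text
clock: 57.28
position: [559.8, -246.0, 24.5]
ee_rot: [0.982, -0.187, -0.001, -0.0]
contact_force: [0.4, 0.6, -3.9]
gripper_width: 44.0
grasp_force: 62.4
```

Request:
servo_tool(
  commands=[
    [[200,0,0,0.001,0,0,0],[200,0,0,0,0,0,0],[200,0,0,0,0,0,0]],
  ],
)

```text
clock: 57.53
position: [560.0, -246.0, 23.7]
ee_rot: [0.982, -0.187, -0.001, -0.0]
contact_force: [-1.1, 0.0, -3.6]
gripper_width: 43.8
grasp_force: 62.5
```

Request:
servo_tool(
  commands=[
    [[200,0,0,0.0008,0,0,0],[200,0,0,0,0,0,0],[200,0,0,0,0,0,0]],
  ],
)

```text
clock: 57.78
position: [560.0, -246.0, 23.7]
ee_rot: [0.982, -0.187, -0.001, -0.0]
contact_force: [-2.1, 1.6, 3.2]
gripper_width: 44.0
grasp_force: 63.1
```

Seated at the predicted height. I release it and go to fetch the weight.

Request:
servo_tool(
  commands=[
    [[170,0,0,0,0,0,0],[140,0,0,0,0,0,0],[110,0,0,0,0,0,0],[80,0,0,0,0,0,0],[80,0,0,0,0,0,0],[80,0,0,-0.01,0,0,0],[60,0,0,-0.03,0,0,0],[0,0,0,-0.035,0,0,0],[0,0,0,-0.02,0,0,0],[0,-0.012,-0.014,0,0,0,0]],
  ],
)

```text
clock: 58.62
position: [558.9, -231.5, 124.4]
ee_rot: [0.982, -0.187, 0.006, 0.001]
contact_force: [1.2, 0.7, 1.2]
gripper_width: 85.1
grasp_force: 0.0
```

Request:
servo_tool(
  commands=[
    [[0,-0.024,-0.03,0,0,0,0],[0,-0.026,-0.032,0,0,0,0],[0,-0.026,-0.032,0,0,0,0],[0,-0.026,-0.032,0,0,0,0],[0,-0.026,-0.032,0,0,0,0],[0,-0.018,-0.022,0,0,0,0],[0,-0.009,-0.011,0,0,0,0],[0,0,0,0,0,0,0],[0,0,0,0,0,0,0],[0,0,0,0,0,0,0]],
  ],
)

```text
clock: 59.45
position: [480.5, 5.6, 118.7]
ee_rot: [0.982, -0.187, -0.001, -0.0]
contact_force: [0.2, 0.2, 0.3]
gripper_width: 85.6
grasp_force: 0.0
```

```bash
python3 - <<'E'
from h import *
go(476.4,6.8,40,-21)
d=cams.get_image("wrist");np.savez("w17.npz",**d)
hsv=cv2.cvtColor(d["frame"],cv2.COLOR_BGR2HSV);m=cv2.inRange(hsv,(12,60,90),(35,255,255));n,l,s,c=cv2.connectedComponentsWithStats(m)
for i in np.argsort(-s[1:,4])[:3]+1: print(s[i],c[i].round())
print("expected knob top, foot",proj(d,[[476.4,6.8,47],[476.4,6.8,3]]).round())
E
```

```text
t 59.5 pos [480.5   5.6 118.7] phi -21.5 tilt [-0.0011  0.0009] j [ 0.35  0.23 -0.47 -0.   -0.87  0.85] F [0.2 0.2 0.3] w 85.6 g 0
turn az -0.54 then shift [-0.0043  0.0003  0.0787]
[   0   59  130  224 7747] [ 43. 186.]
[  17    0  111  109 2990] [83. 52.]
[ 96 198  52  44 583] [120. 222.]
expected knob top, foot [[315. 208.]
 [315. 192.]]
```

```bash
python3 - <<'E'
from h import *
d=dict(np.load("w17.npz"));hsv=cv2.cvtColor(d["frame"],cv2.COLOR_BGR2HSV)
print(hsv[150:250:8,315].tolist());print(hsv[205,270:362:8].tolist())
m=((hsv[...,0]>8)&(hsv[...,0]<40)&(hsv[...,1]>40)).astype(np.uint8);m[:,:270]=0;m[:,360:]=0;m[:140]=0;m[250:]=0
n,l,s,c=cv2.connectedComponentsWithStats(m);i=1+s[1:,4].argmax();print(s[i],c[i])
for z,r in((47,9),(27,15),(3,15)): print(z,proj(d,[[476.4+dx,6.8+dy,z] for dx,dy in((r,0),(-r,0),(0,r),(0,-r))]).round().tolist())
E
```

```text
[[76, 164, 174], [76, 161, 174], [75, 160, 174], [45, 83, 182], [30, 17, 255], [30, 5, 255], [30, 5, 255], [30, 24, 255], [29, 36, 255], [74, 154, 172], [74, 160, 171], [65, 78, 102], [33, 45, 62]]
[[27, 47, 60], [72, 133, 117], [72, 127, 124], [74, 157, 171], [29, 38, 255], [29, 44, 255], [29, 47, 255], [30, 17, 255], [70, 127, 116], [69, 119, 116], [75, 161, 170], [76, 169, 193]]
[270 177  75  72 823] [289.18226002 227.58809235]
47 [[311.0, 198.0], [320.0, 218.0], [304.0, 212.0], [326.0, 204.0]]
27 [[308.0, 184.0], [322.0, 216.0], [298.0, 206.0], [332.0, 194.0]]
3 [[309.0, 176.0], [321.0, 206.0], [300.0, 197.0], [331.0, 186.0]]
```

The weight stands where I left it, with its extents matching the prediction. I grip it lower this time, at TCP −8.

Request:
servo_tool(
  commands=[
    [[0,-0.004,0,0.03,0,0,0],[0,0,0,0.035,0,0,0],[0,0,0,0.03,0,0,0],[0,0,0,0.018,0,0,0],[40,0,0,0.008,0,0,0],[80,0,0,0.003,0,0,0],[80,0,0,0,0,0,0],[80,0,0,0,0,0,0]],
  ],
)

```text
clock: 60.17
position: [477.2, 7.4, -4.8]
ee_rot: [0.982, -0.187, -0.0, -0.001]
contact_force: [0.4, -0.1, -0.3]
gripper_width: 58.2
grasp_force: 0.0
```

```bash
python3 - <<'E'
from h import *
go(476.4,6.8,-8,-21)
print(arm.read_state()["joint_efforts"].round(1))
E
```

```text
t 60.2 pos [477.2   7.4  -4.8] phi -21.6 tilt [0.0001 0.0013] j [ 0.36  0.42 -0.6  -0.   -0.54  0.84] F [ 0.4 -0.1 -0.3] w 58.2 g 0
turn az -0.55 then shift [-0.0005  0.0008  0.0032]
[ -0.1 -31.9  10.3   2.3  -0.    0. ]
```

Request:
servo_tool(
  commands=[
    [[80,0,0.0005,0.003,0,0,0],[80,0,0,0,0,0,0],[110,0,0,0,0,0,0],[135,0,0,0,0,0,0],[160,0,0,0,0,0,0],[190,0,0,0,0,0,0],[220,0,0,0,0,0,0],[220,0,0,0,0,0,0],[220,0,0,0,0,0,0]],
  ],
)

```text
clock: 60.92
position: [476.2, 7.2, -8.1]
ee_rot: [0.982, -0.187, -0.001, -0.0]
contact_force: [-2.0, 0.7, 5.6]
gripper_width: 27.2
grasp_force: 58.9
```

```bash
python3 - <<'E'
from h import *
go(560,-246,110,-21)
print(arm.read_state()["joint_efforts"].round(1))
E
```

```text
t 60.9 pos [476.2   7.2  -8.1] phi -21.5 tilt [-0.0012  0.001 ] j [ 0.36  0.43 -0.61 -0.   -0.54  0.84] F [-2.   0.7  5.6] w 27.2 g 59
turn az -0.51 then shift [ 0.169   0.2063 -0.1181]
[ -0.3 -30.5   9.9   2.2   0.3   0. ]
```

Request:
servo_tool(
  commands=[
    [[220,0,0,-0.003,0,0,0],[220,0,0,-0.01,0,0,0],[220,0,0,-0.025,0,0,0],[220,0,0,-0.03,0,0,0],[220,0,0,-0.025,0,0,0],[220,0,0,-0.012,0,0,0],[220,0,0,-0.003,0,0,0],[220,0.008,0.01,0,0,0,0],[220,0.016,0.02,0,0,0,0],[220,0.022,0.026,0,0,0,0]],
  ],
)

```text
clock: 61.75
position: [497.1, -61.7, 98.1]
ee_rot: [0.983, -0.185, -0.002, -0.0]
contact_force: [0.4, 1.5, -1.6]
gripper_width: 27.0
grasp_force: 59.5
```

Request:
servo_tool(
  commands=[
    [[220,0.022,0.027,0,0,0,0],[220,0.022,0.027,0,0,0,0],[220,0.022,0.027,0,0,0,0],[220,0.022,0.027,0,0,0,0],[220,0.018,0.022,0,0,0,0],[220,0.012,0.014,0,0,0,0],[220,0.006,0.006,0,0,0,0],[220,0,0,0,0,0,0],[220,0,0,0,0,0,0],[220,0,0,0,0,0,0]],
  ],
)

```text
clock: 62.58
position: [557.8, -245.9, 98.1]
ee_rot: [0.982, -0.186, -0.002, -0.0]
contact_force: [-0.2, 0.3, -2.2]
gripper_width: 26.8
grasp_force: 59.5
```

```bash
python3 - <<'E'
from h import *
go(560.9,-246.4,58,-21)
E
```

```text
t 62.6 pos [ 557.8 -245.9   98.1] phi -21.5 tilt [-0.0039  0.0016] j [-0.15  0.46 -0.17 -0.   -0.94  1.35] F [-0.2  0.3 -2.2] w 26.8 g 60
turn az -0.49 then shift [ 0.0031 -0.0007  0.0401]
```

Request:
servo_tool(
  commands=[
    [[220,0.001,-0.0005,0.01,0,0,0],[220,0,0,0.012,0,0,0],[220,0,0,0.006,0,0,0],[220,0,0,0,0,0,0],[220,0,0,0,0,0,0],[220,0,0,0,0,0,0],[220,0,0,0,0,0,0]],
  ],
)

```text
clock: 63.17
position: [560.2, -246.9, 71.5]
ee_rot: [0.982, -0.187, -0.0, -0.0]
contact_force: [-0.1, -0.4, -1.1]
gripper_width: 27.0
grasp_force: 59.5
```

```bash
python3 - <<'E'
from h import *
go(560.9,-246.4,50,-21)
E
```

```text
t 63.2 pos [ 560.2 -246.9   71.5] phi -21.5 tilt [-0.0008  0.0004] j [-0.15  0.49 -0.2  -0.   -0.88  1.35] F [-0.1 -0.4 -1.1] w 27.0 g 60
turn az -0.51 then shift [ 0.0005 -0.0008  0.0215]
```

Request:
servo_tool(
  commands=[
    [[220,0.0004,-0.0007,0.008,0,0,0],[220,0,0,0.006,0,0,0],[220,0,0,0.003,0,0,0],[220,0,0,0,0,0,0],[220,0,0,0,0,0,0]],
  ],
)

```text
clock: 63.58
position: [560.0, -246.5, 53.4]
ee_rot: [0.982, -0.187, -0.002, -0.0]
contact_force: [-0.3, -0.4, -2.0]
gripper_width: 27.0
grasp_force: 59.5
```

Request:
servo_tool(
  commands=[
    [[220,0,0,0.002,0,0,0],[220,0,0,0.0015,0,0,0],[220,0,0,0,0,0,0],[220,0,0,0,0,0,0]],
  ],
)

```text
clock: 63.92
position: [560.2, -246.5, 50.4]
ee_rot: [0.982, -0.187, -0.001, -0.0]
contact_force: [0.9, -0.8, -2.6]
gripper_width: 27.0
grasp_force: 59.5
```

```bash
python3 - <<'E'
from h import *
go(560.9,-246.4,46.4,-21)
E
```

```text
t 63.9 pos [ 560.2 -246.5   50.4] phi -21.5 tilt [-0.0021  0.0008] j [-0.15  0.51 -0.22 -0.   -0.84  1.35] F [ 0.9 -0.8 -2.6] w 27.0 g 60
turn az -0.53 then shift [ 0.0006 -0.0003  0.004 ]
```

Inside the rim (foot about 61.4 mm against the rim at 63.4 mm), with no contact yet. I lower it onto the cup floor.

Request:
servo_tool(
  commands=[
    [[220,0,0,0.0015,0,0,0],[220,0,0,0.001,0,0,0],[220,0,0,0,0,0,0],[220,0,0,0,0,0,0]],
  ],
)

```text
clock: 64.25
position: [560.2, -246.5, 47.8]
ee_rot: [0.982, -0.187, -0.001, -0.0]
contact_force: [-0.7, 1.0, -1.8]
gripper_width: 27.1
grasp_force: 59.5
```

Request:
servo_tool(
  commands=[
    [[220,0,0,0.001,0,0,0],[220,0,0,0,0,0,0],[220,0,0,0,0,0,0]],
  ],
)

```text
clock: 64.5
position: [560.2, -246.5, 46.8]
ee_rot: [0.982, -0.187, -0.001, -0.0]
contact_force: [0.7, -0.7, -1.5]
gripper_width: 27.0
grasp_force: 59.6
```

Request:
servo_tool(
  commands=[
    [[220,0,0,0.0008,0,0,0],[220,0,0,0,0,0,0],[220,0,0,0,0,0,0]],
  ],
)

```text
clock: 64.75
position: [560.4, -246.5, 46.7]
ee_rot: [0.982, -0.187, -0.001, -0.0]
contact_force: [-1.4, 1.7, 2.7]
gripper_width: 26.9
grasp_force: 60.0
```

Contact at the cup floor height. I release and rise well clear.

Request:
servo_tool(
  commands=[
    [[195,0,0,0,0,0,0],[170,0,0,0,0,0,0],[145,0,0,0,0,0,0],[125,0,0,0,0,0,0],[115,0,0,0,0,0,0],[115,0,0,0,0,0,0],[115,0,0,-0.01,0,0,0],[115,0,0,-0.025,0,0,0],[115,0,0,-0.035,0,0,0],[60,0,0,-0.035,0,0,0]],
  ],
)

```text
clock: 65.58
position: [559.9, -246.5, 152.2]
ee_rot: [0.982, -0.187, -0.002, -0.0]
contact_force: [1.5, -1.0, 0.3]
gripper_width: 57.2
grasp_force: 0.0
```

Request:
servo_tool(
  commands=[
    [[0,-0.03,0,-0.02,0,0,0],[0,-0.03,0,0,0,0,0],[0,0,0,0,0,0,0],[0,0,0,0,0,0,0],[0,0,0,0,0,0,0]],
  ],
)

```text
clock: 66.0
position: [505.2, -224.7, 172.0]
ee_rot: [0.982, -0.187, -0.0, -0.0]
contact_force: [0.1, 0.2, -0.4]
gripper_width: 85.6
grasp_force: 0.0
```

```bash
python3 - <<'E'
from h import *
d=cams.get_image("wrist");go(0,0,0)
hsv=cv2.cvtColor(d["frame"],cv2.COLOR_BGR2HSV);m=cv2.inRange(hsv,(12,60,60),(35,255,255))
a=np.radians(-21.5);X=np.array([np.cos(a),np.sin(a)]);c=np.array([560.,-246.5])
u,v=proj(d,[*c,80])[0].astype(int);m2=np.zeros_like(m);m2[max(v-50,0):v+60,u-35:u+35]=m[max(v-50,0):v+60,u-35:u+35]
n,l,s,ct=cv2.connectedComponentsWithStats(m2);i=1+s[1:,4].argmax();print("brass",s[i],ct[i].round())
for z,r in((101.4,9),(81.4,15),(63,15)): print(z,proj(d,[[*(c+r*k*X),z] for k in(1,-1)]+[[*(c+r*k*X[::-1]*[-1,1]),z] for k in(1,-1)]).round().tolist())
# bystanders vs start (scene view)
s0=cv2.imread("pics/scene0.png");s1=cams.get_image("scene")["frame"];df=cv2.absdiff(s0,s1).max(2)
for n,P in dict(timer=(394,-305,10),petri=(671,-227,8),small=(703,-25,25)).items():
    u,v=proj(cams.get_image("scene"),[P])[0].astype(int);print(n,(u,v),"diff",df[v-12:v+12,u-16:u+16].mean().round(1),(df[v-12:v+12,u-16:u+16]>40).sum())
t0=cv2.imread("pics/top0.png");t1=cams.get_image("top")["frame"];df=cv2.absdiff(t0,t1).max(2)
for n,(u,v) in dict(timer=(363,265),petri=(316,157),small=(233,153)).items(): print("top",n,df[v-12:v+12,u-12:u+12].mean().round(1),(df[v-12:v+12,u-12:u+12]>40).sum())
E
```

```text
t 66.0 pos [ 505.4 -224.8  171.5] phi -21.5 tilt [-0.0013  0.0004] j [-0.13  0.29 -0.23 -0.   -1.05  1.32] F [0.5 1.1 0.3] w 85.2 g 0
turn az 0.0 then shift [-0.5526 -0.0236  0.1715]
brass [ 296   97   40   42 1299] [316. 118.]
101.4 [[315.0, 110.0], [315.0, 136.0], [302.0, 123.0], [328.0, 123.0]]
81.4 [[315.0, 101.0], [315.0, 141.0], [295.0, 121.0], [335.0, 121.0]]
63 [[315.0, 100.0], [315.0, 138.0], [297.0, 119.0], [333.0, 119.0]]
timer (np.int64(400), np.int64(211)) diff 8.1 8
petri (np.int64(262), np.int64(194)) diff 6.4 0
small (np.int64(188), np.int64(248)) diff 6.1 0
top timer 31.9 19
top petri 155.4 575
top small 54.1 384
```

The weight stands upright in the cup, with image extents matching the prediction, and the bystanders look unchanged in the scene view. I'm handing in.

```bash
python3 -c "
from bench import ticket
print(ticket.job_done())"
```

```text
the job is handed in; nothing more can be done
None
```

I handed the job in at 66 s: the amber panel is in the cradle, and the blue panel is in the press with the plate over both posts and the weight upright in its cup. The timer, petri dish and small weight look unmoved, but during the job the forearm rested on the oven (about 20 N·m off joint 2, so possibly near the 40 N limit), the fingers pressed the blue panel with 47 N at the wrist, and the gripper or panel bumped the guillotine at about 15 N.

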